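Exchange the burnt-out votive glass on the memorial table

TASK

The small red votive glass on the black plate, hemmed in between the two tall candles and the portrait, has burnt out. Set both tall candles aside, upright, on the light wooden side board, then take the burnt-out glass out to the white service tray and after that stand the full votive glass from the tray centred on the black plate; finally put each candle back in the middle of its own plate, ivory on the silver one and honey-coloured on the brass one. Set everything down upright and gently without dropping or tipping it, and leave the portrait where it stands.

Things in the scene. Friction and masses are not known exactly. Their poses are not given: they have to be found in the camera images.
- ivory_mid (a point): tall ivory pillar candle (unlit, loose), a plain cylinder 54 mm across and 180 mm tall, about 0.37 kg, standing on the silver plate at the start; this point is its centre, half-way up on the axis (90 mm above its foot); z along the candle, up. A grasp in its upper part, within 30 mm of its top, meets no neighbour
- honey_mid (a point): tall honey-brown (orange) pillar candle (unlit, loose), same size and weight as the ivory one, standing on the brass plate at the start; this point is its centre, half-way up on the axis (90 mm above its foot); z up
- spent_mid (a point): burnt-out votive: thick red glass, 60 mm across and 66 mm tall, about 0.26 kg, loose, dark and nearly empty inside (grey tin, black soot); stands on the black plate at the start, with only about 14 mm free to each tall candle and 20 mm to the portrait; this point is its centre, half-way up on the axis (33 mm above its foot); z up
- fresh_mid (a point): full votive: the same red glass, 60 mm across and 66 mm tall, about 0.26 kg, loose, filled with white wax nearly to the rim; stands near one end of the service tray at the start (the end on the tray's own -x side); this point is its centre, half-way up on the axis (33 mm above its foot); z up
- silver_plate_top (a point): centre of the upper face of a round silver (bare aluminium) candle plate, 70 mm across and 5 mm thick, flat, fixed on the walnut display board (its upper face is 19 mm above the table); z up. The ivory candle's own place
- brass_plate_top (a point): centre of the upper face of a round brass candle plate, 70 mm across and 5 mm thick, flat, fixed on the walnut display board (its upper face is 19 mm above the table); z up. The honey-brown candle's own place. The plates for the tall candles lie 124 mm apart, left and right of the black plate and 35 mm nearer to the front of the display; the line through them is parallel to the portrait's width
- slate_plate_top (a point): centre of the upper face of a round black slate candle plate, 66 mm across and 5 mm thick, flat, fixed on the walnut display board (its upper face is 19 mm above the table); z up. The votive's place, in the middle of the arrangement, directly in front of the portrait
- side_board_top (a point): centre of the upper face of the light wooden side board, 240 mm (its x) by 140 mm (its y), 16 mm thick, flat, fixed on the table to the left or right of the display; room for both candles one behind the other along its x
- tray_floor (a point): centre of the inner floor (4 mm above the table) of the white service tray, 240 mm (its x) by 140 mm (its y) outside, walls 4 mm thick and 14 mm high, fixed on the table at the other side of the display; x along its length
- portrait: golden picture frame 170 mm wide and 130 mm tall, standing loose (0.4 kg) at the back of the display board, leaning back 14 degrees, with a strut behind it; origin at the middle of its lower rail, at the foot, the picture looks along its -x (towards the glass), y along its width, z up. Must not be disturbed
Things that resemble listed ones, but are neither listed nor needed, are in the scene too. There is more than one size of the part that bears honey_mid; the job needs the larger. Leave any blue look-alike of the part that bears spent_mid alone.

How it is judged:
By the outcome, as a careful person would: the job done as asked, in the order asked, and still so for the second after the job is handed in, with the robot touching nothing.
It also fails if it takes over 141 s, if anything falls off the work surface, if the arm or the gripper's body presses on something with over 40 N, if the wrist force passes 120 N, or if a joint passes its speed limit or range.

ROBOT

A 7-joint arm with a two-finger parallel gripper is mounted at the origin on the work surface. World frame = base frame: x ahead of the robot, y to its left, z up, the work surface at z = 0. Lengths are in m, angles in rad, forces in N, time in s.
With the tool pointing down it reaches from about 0.4 to 0.875 m from the base axis. Payload 19.3 kg.
Tool frame: the origin (TCP) lies midway between the tips of the shut fingers; the grasp point (between the pads) lies 19 mm behind it; z points along the fingers, y is the direction in which the jaws open and shut (so a half turn about z gives the same grasp; the last joint's range is limited). The gripper opens to 85 mm and grips with 20 to 120 N. Pads are 22 mm wide; open, the fingers measure 114 mm over their backs; the gripper's body (76 mm by 85 mm) begins 54 mm behind the grasp point. The pads swing forward as they close: fully open they stand 13 mm farther back than shut.
Start: joints at [-1.332, 0.521, -0.036, 1.599, 0.021, 1.021, -0.113], TCP at [0.19, 0.595, 0.231] pointing down, gripper open.
Joint ranges: [-2.91, 2.91], [-0.3, 2.13], [-1.5, 1.42], [0.17, 2.43], [-1.26, 4.41], [0.16, 1.93], [-2.52, 2.52]. Speed limits (rad/s): [1.89, 1.89, 2.39, 2.39, 3.01, 3.01, 3.01].

INTERFACE

Orientations are given as a unit quaternion [x, y, z, w].
In Python, from bench import bot gives the robot as it stands.
- The arm moves only by the tool carry_out, never from a script. Its argument "motion" is a list of rows, each an object of numbers: "wx", "wy", "wz": the turn, a rotation vector about the tool's x, y, z in rad; "x", "y", "z": the shift along the tool's x, y, z in cm; "gripper": the opening, from 0 (shut) to 1 (fully open). In form: [{"wx": .., "wy": .., "wz": .., "x": .., "y": .., "z": .., "gripper": ..}, ...]. A call has 1 to 10 rows; each row shifts and turns the commanded pose from where the row before left it, along the tool's axes as they then stand; what a row does not reach is not made up. A row lasts 1/12 s, in which the tool goes at most 41.7 mm and 7.16 degrees, less where a joint would pass 70% of its speed; a pose out of reach is approached as far as the arm can. A call is refused whole if a number of a shift passes 4.17 or a number of a turn 0.125, either way. A call with a gripper value outside its range is refused whole. The fingers move at their own pace and stop on an object; the grip force is fixed at half the most. Time passes only in rows, so rows that do not move let the fingers close. It gives the time, the measured TCP pose, the force and the opening at its end, in the units of the state.
- bot.get_obs(): the state, without advancing time (a new reading comes with each control period).
- bot.snapshot(name): name is "scene" or "top"; returns a dict with "img" (400x640x3 uint8, red, green, blue), "z_map" (400x640 float32, m along the optical axis (not along the pixel's ray), 0 where there is no reading), "fovy" (degrees; the focal length in pixels is half the picture's height over the tangent of half this angle, whatever the lens; pixels are square), "cx", "cy" (the principal point, pixels), "position" and "attitude" of the camera in the world. Camera axes: x right, y up, looking along -z (the intrinsics and any distortion apply to the point x, -y, -z); pixel columns grow to the right and rows downward; lengths in m; the calibration is good to about 2 mm. A picture is of the moment at which its call begins.
- bot.job_done(): hands the job in, once; it reports no verdict.
The state is a dict: "time": time; "q": joint angles; "joint_vel": joint speeds; "joint_torque": joint torques, N m; "tool_pos": TCP position; "eef_rot": TCP orientation; "contact_force": force on the tool from outside, world axes, zero at the start; "ft_torque": the same for the moment, N m; "opening": opening from 0.0 (shut) to 1.0 (fully open).
Only numpy, scipy, OpenCV 4.12 (cv2) and the standard library are available. Lean on these libraries where they do the work, as an engineer would, in place of code of your own. Each camera call takes 0.05 s, during which the arm holds its last target.

## Working session

There is one attempt and no reset: what is moved stays moved. The work goes in short steps, Python scripts to look and compute and a tool call to move; the robot and the scene stay as the last step left them, time stands still between calls to the robot, and variables do not carry over. Pictures are saved under pics/ and viewed, and the job is handed in when it is done.

Besides the shell and the picture viewer there is one more tool, called by a JSON object that holds its "fn" and its "kwargs". carry_out: Moves the arm, as the interface text tells. Its arguments: {"type":"object","properties":{"motion":{"type":"array"}},"required":["motion"]}

```bash
ls; mkdir -p pics; python3 - <<'E'
from bench import bot
import cv2,numpy as np
o=bot.get_obs()
print({k:np.round(v,3) for k,v in o.items()})
for n in ("scene","top"):
    s=bot.snapshot(n)
    cv2.imwrite(f"pics/{n}0.png",s["img"][:,:,::-1]); np.savez(f"pics/{n}0.npz",**s)
    print(n,{k:(np.round(s[k],4) if not hasattr(s[k],'shape') or s[k].size<10 else s[k].shape) for k in s})
E
```

```text
pics
{'time': np.float64(0.0), 'q': array([-1.332,  0.522, -0.036,  1.6  ,  0.021,  1.021, -0.113]), 'joint_vel': array([ 0.001, -0.001,  0.001,  0.001,  0.   ,  0.   ,  0.002]), 'joint_torque': array([-1.0000e-03, -9.2712e+01,  1.9790e+00, -3.6996e+01,  1.8000e-02,
        8.0000e-03,  0.0000e+00]), 'tool_pos': array([0.19 , 0.595, 0.231]), 'eef_rot': array([ 0.154,  0.988, -0.001, -0.   ]), 'contact_force': array([-0.272, -0.33 ,  0.101]), 'ft_torque': array([-0.028,  0.021,  0.001]), 'opening': np.float64(0.996)}
scene {'img': (400, 640, 3), 'z_map': (400, 640), 'fovy': np.float64(52.236), 'cx': np.float64(312.7897), 'cy': np.float64(201.6204), 'position': array([ 1.044 , -0.029 ,  0.8207]), 'attitude': array([0.2263, 0.2151, 0.6369, 0.7049])}
top {'img': (400, 640, 3), 'z_map': (400, 640), 'fovy': np.float64(43.7706), 'cx': np.float64(317.3459), 'cy': np.float64(198.0839), 'position': array([ 0.4235, -0.0051,  1.1667]), 'attitude': array([-0.0256,  0.0259,  0.7138, -0.6994])}
```

View pics/scene0.png

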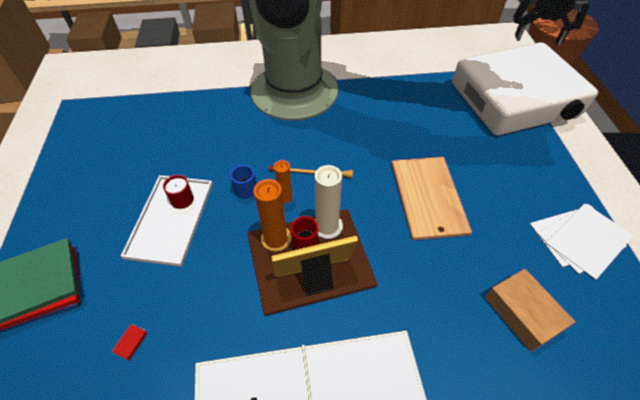

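View pics/top0.png

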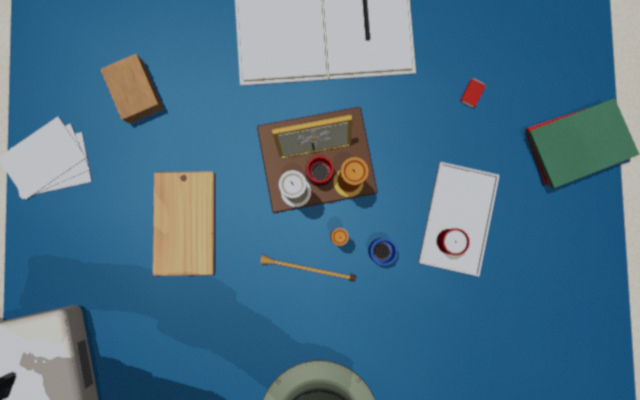

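```bash
cat > h.py <<'E'
import numpy as np,cv2
from scipy.spatial.transform import Rotation as R
def load(f): return dict(np.load(f))
def cloud(s):
    h,w=s["z_map"].shape; f=h/2/np.tan(np.radians(float(s["fovy"]))/2)
    v,u=np.mgrid[:h,:w]; d=s["z_map"]
    p=np.stack([(u-s["cx"])/f*d,-(v-s["cy"])/f*d,-d],-1)
    return p@R.from_quat(s["attitude"]).as_matrix().T+s["position"]
def ray(s,u,v,z):
    h=s["z_map"].shape[0]; f=h/2/np.tan(np.radians(float(s["fovy"]))/2)
    d=R.from_quat(s["attitude"]).as_matrix()@np.array([(u-s["cx"])/f,-(v-s["cy"])/f,-1])
    return s["position"]+d*(z-s["position"][2])/d[2]
E
python3 - <<'E'
from h import *
np.set_printoptions(precision=4,suppress=True)
t=load("pics/top0.npz"); c=cloud(t)
for n,(u,v) in dict(table=(230,330),honey=(352,170),ivory=(294,184),spent=(320,170),fresh=(455,241),blue=(383,250),small=(340,237),board=(185,240),tray=(460,200),walnut=(290,150)).items(): print(n,c[v,u])
s=load("pics/scene0.npz"); k=cloud(s)
for n,(u,v) in dict(table=(230,330),honey=(268,188),ivory=(329,175),spent=(305,233),fresh=(177,184),board=(430,190),tray=(160,230),frame=(300,258)).items(): print(n,k[v,u])
im=t["img"]; cv2.imwrite("pics/topc.png",cv2.resize(im[90:290,140:510,::-1],None,fx=2.1,fy=2.1,interpolation=cv2.INTER_CUBIC))
im=s["img"]; cv2.imwrite("pics/scenec.png",cv2.resize(im[140:320,110:480,::-1],None,fx=2.1,fy=2.1,interpolation=cv2.INTER_CUBIC))
E
```

```text
table [0.2086 0.2006 0.0033]
honey [ 0.5471 -0.0747  0.2047]
ivory [0.5234 0.0392 0.1918]
spent [ 0.5691 -0.0137  0.0453]
fresh [ 0.4028 -0.3088  0.0613]
blue [ 0.3851 -0.1535  0.0269]
small [ 0.4172 -0.0519  0.1234]
board [0.417  0.301  0.0139]
tray [ 0.4972 -0.3407  0.0019]
walnut [0.6156 0.0534 0.0495]
table [ 0.7459 -0.1818 -0.0002]
honey [ 0.5504 -0.0772  0.2054]
ivory [0.518  0.0452 0.1901]
spent [ 0.5573 -0.0112  0.0422]
fresh [ 0.3939 -0.3081  0.0556]
board [0.4472 0.3103 0.0144]
tray [ 0.4885 -0.3532  0.0039]
frame [ 0.6579 -0.0275  0.1132]
```

View pics/topc.png

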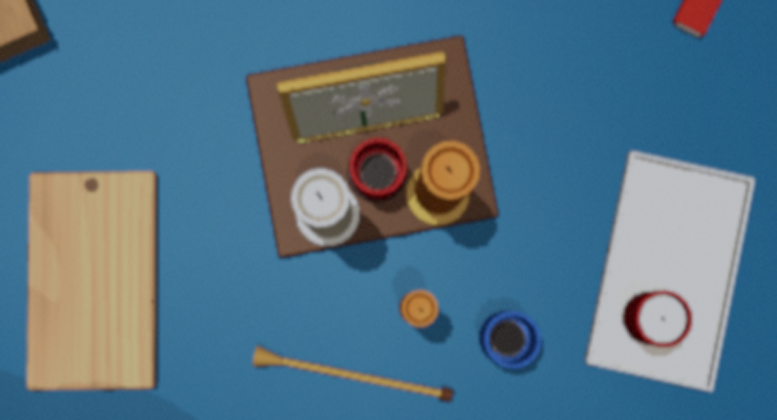

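View pics/scenec.png

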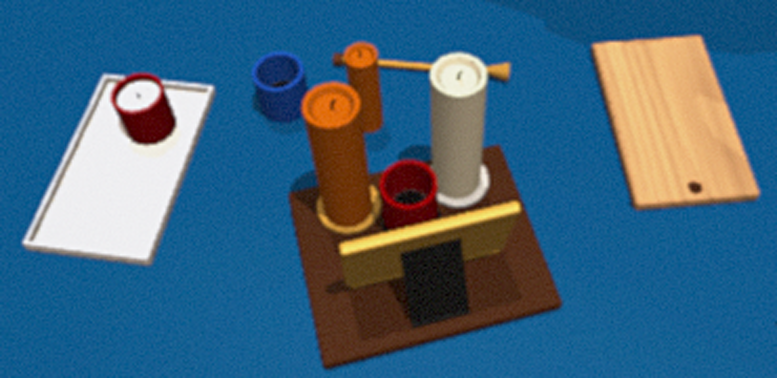

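```bash
python3 - <<'E'
from h import *
np.set_printoptions(precision=4,suppress=True)
for f in ("top0","scene0"):
    s=load(f"pics/{f}.npz"); c=cloud(s); hsv=cv2.cvtColor(s["img"],cv2.COLOR_RGB2HSV); H,S,V=[hsv[...,i].astype(int) for i in range(3)]
    X,Y,Z=c[...,0],c[...,1],c[...,2]
    print(f)
    def rep(n,m,z,circ=True):
        m=cv2.morphologyEx(m.astype(np.uint8),cv2.MORPH_OPEN,np.ones((2,2)))
        cs,_=cv2.findContours(m,cv2.RETR_EXTERNAL,cv2.CHAIN_APPROX_NONE)
        k=max(cs,key=cv2.contourArea)
        if circ:
            hull=cv2.convexHull(k)
            P=np.array([ray(s,u,v,z)[:2] for u,v in hull[:,0]]).astype(np.float32)
            (cx,cy),r=cv2.minEnclosingCircle(P)
            M=cv2.moments(k);u,v=M["m10"]/M["m00"],M["m01"]/M["m00"]
            A=np.c_[2*P,np.ones(len(P))];q=np.linalg.lstsq(A,(P**2).sum(1),rcond=None)[0];rr=np.sqrt(q[2]+q[0]**2+q[1]**2)
            print(n,"px",np.round([u,v],1),"centroid",ray(s,u,v,z)[:2],"circ",np.array([cx,cy]),"d",2*r,"lsq",q[:2],2*rr,"zmed",np.median(Z[m>0]),m.sum())
        else:
            P=np.array([ray(s,u,v,z)[:2] for u,v in k[:,0]]).astype(np.float32)
            (ctr,sz,an)=cv2.minAreaRect(P); print(n,"rect ctr",np.array(ctr),"size",np.array(sz),"ang",an,"zmed",np.median(Z[m>0]), cv2.boxPoints((ctr,sz,an)).round(3).tolist())
    disp=(X>.4)&(X<.75)&(Y>-.18)&(Y<.14)
    rep("honey",disp&(Z>.19)&(H<25)&(S>120)&(Y<0),.199)
    rep("ivory",disp&(Z>.18)&(S<90)&(V>90)&(Y>0)&(X<.58),.199)
    red=((H<6)|(H>172))&(S>150)
    nr=disp&(red)&(Z<.12)&(X<.62)
    rep("spent red",nr,.085)
    rep("fresh red",red&(X<.48)&(Y<-.2)&(Y>-.4),.07)
    rep("fresh wax",(X<.46)&(X>.33)&(Y<-.2)&(Y>-.4)&(Z>.045)&(S<90),.066)
    rep("board",(H>8)&(H<25)&(Y>.2)&(Y<.42)&(X>.3)&(X<.57)&(Z<.03),.016,False)
    rep("tray",(S<70)&(V>100)&(Y<-.2)&(Y>-.45)&(X>.3)&(X<.6),.014,False)
    rep("walnut",disp&((H<20)|(H>170))&(S>80)&(Z<.028),.014,False)
    g=c[(H>95)&(H<115)&(S>150)]; print("table z",np.percentile(g[:,2],[5,50,95]))
E
```

```text
top0
honey px [355.2 172.1] centroid [ 0.5436 -0.0812] circ [ 0.5435 -0.0814] d 0.05412896350026131 lsq [ 0.5437 -0.0812] 0.05327140629729543 zmed 0.1940359003494141 537
ivory px [293.4 185.5] centroid [0.5198 0.0401] circ [0.5198 0.0399] d 0.054936595261096954 lsq [0.5199 0.04  ] 0.05359863183525626 zmed 0.19342218028778785 600
spent red px [320.8 170.8] centroid [ 0.5622 -0.015 ] circ [ 0.5618 -0.0141] d 0.06641239672899246 lsq [ 0.562  -0.0151] 0.06327009247753332 zmed 0.062346102177406326 391
fresh red px [442.8 241.3] centroid [ 0.4029 -0.2796] circ [ 0.4023 -0.2888] d 0.047115083783864975 lsq [ 0.4014 -0.2931] 0.04624593810326064 zmed 0.06097657878267526 115
fresh wax px [456.4 242.4] centroid [ 0.3998 -0.3104] circ [ 0.3998 -0.3106] d 0.052433036267757416 lsq [ 0.3999 -0.3104] 0.051260286191820756 zmed 0.05936251229330103 441
board rect ctr [0.4516 0.3026] size [0.1383 0.2323] ang 89.69148254394531 zmed 0.015056614788241163 [[0.33500000834465027, 0.23399999737739563], [0.5669999718666077, 0.2329999953508377], [0.5680000185966492, 0.3709999918937683], [0.335999995470047, 0.3720
[... 1572 characters left out ...]
5], [0.5740000009536743, 0.2329999953508377], [0.574999988079071, 0.37299999594688416], [0.3449999988079071, 0.375]]
tray rect ctr [ 0.4625 -0.3291] size [0.1462 0.2453] ang 76.01472473144531 zmed 0.00265663101725111 [[0.32600000500679016, -0.3700000047683716], [0.5640000104904175, -0.4300000071525574], [0.5989999771118164, -0.2879999876022339], [0.3610000014305115, -0.2290000021457672]]
walnut rect ctr [ 0.6073 -0.0048] size [0.2066 0.2441] ang 9.476975440979004 zmed 0.012379748048688688 [[0.48500001430511475, 0.0989999994635582], [0.5260000228881836, -0.1420000046491623], [0.7289999723434448, -0.1080000028014183], [0.6890000104904175, 0.13300000131130219]]
table z [-0.0036 -0.001   0.0015]
```

```bash
python3 - <<'E'
from h import *
np.set_printoptions(precision=4,suppress=True)
for f in ("scene0","top0"):
    s=load(f"pics/{f}.npz"); c=cloud(s); X,Y,Z=c[...,0],c[...,1],c[...,2]
    m=(abs(X)<.25)&(abs(Y)<.25)&(Z>.008)&(Z<.06)&(s["z_map"]>0)
    v,u=np.where(m); print(f,m.sum(), "z pct",np.percentile(Z[m],[5,25,50,75,95]), "y range",Y[m].min(),Y[m].max(),"x max",X[m].max())
    P=c[m]
    for zlo,zhi in ((.008,.02),(.02,.03),(.03,.05)):
        q=P[(P[:,2]>zlo)&(P[:,2]<zhi)]
        if len(q)>10: print(zlo,len(q),np.hypot(q[:,0],q[:,1]).min(),np.hypot(q[:,0],q[:,1]).max())
    H,S,V=cv2.split(cv2.cvtColor(s["img"],cv2.COLOR_RGB2HSV).astype(np.int16))
    g=(H>95)&(H<115)&(S>150)&(s["z_map"]>0)
    q=c[g]; A=np.c_[q[:,:2],np.ones(len(q))]; w=abs(q[:,2])<.008
    print("plane",np.linalg.lstsq(A[w],q[w,2],rcond=None)[0])
s=load("pics/scene0.npz"); cv2.imwrite("pics/base.png",cv2.resize(s["img"][0:130,200:400,::-1],None,fx=4,fy=4))
s=load("pics/top0.npz"); cv2.imwrite("pics/base2.png",cv2.resize(s["img"][340:400,220:420,::-1],None,fx=4,fy=4))
E
```

```text
scene0 2046 z pct [0.0085 0.0103 0.0132 0.0271 0.0508] y range -0.13316069878806544 0.1333636740318183 x max 0.14004481234821486
0.008 1363 0.08648951572781016 0.14007394612221655
0.02 236 0.08424450686685034 0.09756353976072181
0.03 328 0.0812555634709438 0.09207685230845826
plane [ 0.001  -0.0002 -0.0016]
top0 2434 z pct [0.0086 0.0104 0.0128 0.0171 0.0386] y range -0.12516579284092774 0.12361358377919664 x max 0.13658941575289807
0.008 1969 0.08838057147078242 0.13732879906731774
0.02 233 0.08396661672670278 0.10542110553775069
0.03 194 0.08369098380818238 0.08952985757864418
plane [ 0.0002  0.0004 -0.0004]
```

View pics/base.png

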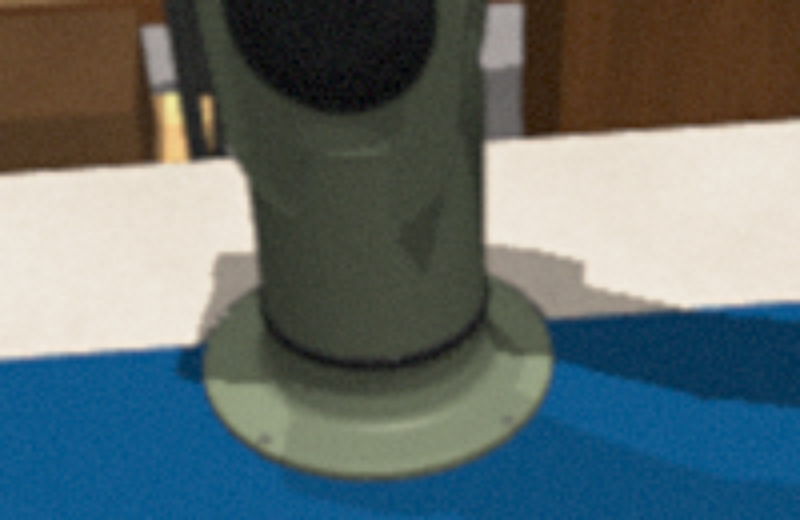

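View pics/base2.png

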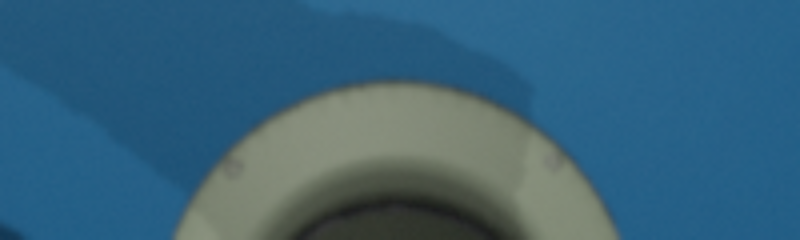

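```bash
python3 - <<'E'
from h import *
np.set_printoptions(precision=4,suppress=True)
for f in ("scene0","top0"):
    s=load(f"pics/{f}.npz"); c=cloud(s); X,Y,Z=c[...,0],c[...,1],c[...,2]
    H,S,V=cv2.split(cv2.cvtColor(s["img"],cv2.COLOR_RGB2HSV).astype(np.int16))
    disp=(X>.4)&(X<.75)&(Y>-.18)&(Y<.14)
    print(f)
    for n,m in dict(honey=disp&(Z>.185)&(Y<-.03),ivory=disp&(Z>.185)&(Y>-.02),fresh=(Z>.05)&(Z<.09)&(X>.3)&(X<.5)&(Y<-.25)&(Y>-.38),frametop=disp&(X>.6)&(Z>.13)).items():
        p=c[m]; print(n,len(p),"mean",p.mean(0),"mid",(np.percentile(p,2,0)+np.percentile(p,98,0))/2,"ext",np.percentile(p,98,0)-np.percentile(p,2,0))
    # circle fit of base flange edge
    m=(abs(X)<.2)&(abs(Y)<.2)&(Z>.007)&(Z<.03)&(X>.05); 
    m=cv2.morphologyEx(m.astype(np.uint8),cv2.MORPH_OPEN,np.ones((3,3)))
    k=max(cv2.findContours(m,cv2.RETR_EXTERNAL,cv2.CHAIN_APPROX_NONE)[0],key=cv2.contourArea)
    P=np.array([ray(s,u,v,.012)[:2] for u,v in k[:,0]]); r=np.hypot(*P.T); P=P[(r>.12)&(P[:,0]>.06)]
    A=np.c_[2*P,np.ones(len(P))];q=np.linalg.lstsq(A,(P**2).sum(1),rcond=None)[0];print("base",q[:2],np.sqrt(q[2]+q[0]**2+q[1]**2),len(P))
    # board corners using cloud
    b=(Z>.008)&(Z<.03)&(X>.3)&(X<.6)&(Y>.2)&(Y<.42); p=c[b]; print("board cloud",np.percentile(p,1,0),np.percentile(p,99,0))
E
```

```text
scene0
honey 564 mean [ 0.5486 -0.08    0.1935] mid [ 0.5483 -0.0798  0.1929] ext [0.05   0.0482 0.0119]
ivory 532 mean [0.5256 0.0414 0.1934] mid [0.5251 0.0415 0.1926] ext [0.0501 0.0485 0.0127]
fresh 496 mean [ 0.4043 -0.3093  0.0608] mid [ 0.4041 -0.3085  0.0604] ext [0.056  0.0554 0.0178]
frametop 630 mean [0.6556 0.0004 0.1404] mid [0.6548 0.0017 0.1378] ext [0.0321 0.1596 0.0134]
base [ 0.0216 -0.0056] 0.11085202857565696 88
board cloud [0.3419 0.2351 0.0094] [0.5766 0.3715 0.0175]
top0
honey 594 mean [ 0.5459 -0.0795  0.1945] mid [ 0.5453 -0.0792  0.1945] ext [0.0489 0.0475 0.0124]
ivory 1593 mean [0.4606 0.0126 0.8024] mid [0.4839 0.0294 0.6782] ext [0.1207 0.0691 0.977 ]
fresh 629 mean [ 0.4012 -0.3087  0.0616] mid [ 0.4009 -0.3078  0.0625] ext [0.0529 0.0555 0.0179]
frametop 668 mean [0.6494 0.0027 0.1401] mid [0.65   0.0021 0.1384] ext [0.0341 0.1583 0.0156]
base [-0.0033 -0.0009] 0.13180734113502066 191
board cloud [0.3382 0.2361 0.0098] [0.5732 0.3729 0.0203]
```

```bash
cat >> h.py <<'E'
def need(x,y,z,yaw=None):
    """deg yaw of jaw axis (tool y) from world +y, ccw from above; prints tool-axes shift in cm, turn in rad"""
    from bench import bot
    o=bot.get_obs(); r=R.from_quat(o["eef_rot"]).as_matrix(); p=np.array(o["tool_pos"])
    cur=np.degrees(np.arctan2(-r[0,1],r[1,1])); tgt=cur if yaw is None else yaw
    c,s_=np.cos(np.radians(tgt)),np.sin(np.radians(tgt))
    yt=np.array([-s_,c,0]); zt=np.array([0,0,-1.]); xt=np.cross(yt,zt)
    T=np.c_[xt,yt,zt]; w=R.from_matrix(r.T@T).as_rotvec()
    d=np.array([x,y,z])-p
    print("t",round(float(o["time"]),2),"tcp",np.round(p,4),"yaw",round(cur,2),"F",np.round(o["contact_force"],1),"open",round(float(o["opening"]),3))
    print("world d",np.round(d*100,2),"now-axes cm",np.round(r.T@d*100,2),"after-turn axes cm",np.round(T.T@d*100,2),"turn",np.round(w,3))
E
python3 -c "
from h import *
need(.522,.041,.265,10.5)"
```

```text
t 0.1 tcp [0.1899 0.5951 0.2308] yaw -17.69 F [ 0.1 -0.3 -0.2] open 1.0
world d [ 33.21 -55.41   3.42] now-axes cm [-48.48 -42.7   -3.37] after-turn axes cm [-22.56 -60.54  -3.42] turn [-0.001 -0.    -0.492]
```

{"fn": "carry_out", "kwargs": {"motion": [{"z": -1,"wz": -0.123},{"z": -1,"wz": -0.123},{"z": -0.8,"wz": -0.123},{"z": -0.6,"wz": -0.123},{"x": -0.8,"y": -2},{"x": -1.2,"y": -3},{"x": -1.2,"y": -3.2},{"x": -1.2,"y": -3.2},{"x": -1.2,"y": -3.2},{"x": -1.2,"y": -3.2}]}}

```text
invalid input
```

```bash
python3 -c "
from h import *
need(.522,.041,.265,10.5)"
```

```text
t 0.1 tcp [0.1899 0.5951 0.2308] yaw -17.69 F [ 0.1 -0.3 -0.2] open 1.0
world d [ 33.21 -55.41   3.42] now-axes cm [-48.48 -42.7   -3.37] after-turn axes cm [-22.56 -60.54  -3.42] turn [-0.001 -0.    -0.492]
```

{"fn": "carry_out", "kwargs": {"motion": [{"wx": 0,"wy": 0,"wz": -0.123,"x": 0,"y": 0,"z": -1,"gripper": 1},{"wx": 0,"wy": 0,"wz": -0.123,"x": 0,"y": 0,"z": -1,"gripper": 1},{"wx": 0,"wy": 0,"wz": -0.123,"x": 0,"y": 0,"z": -0.8,"gripper": 1},{"wx": 0,"wy": 0,"wz": -0.123,"x": 0,"y": 0,"z": -0.6,"gripper": 1},{"wx": 0,"wy": 0,"wz": 0,"x": -0.8,"y": -2,"z": 0,"gripper": 1},{"wx": 0,"wy": 0,"wz": 0,"x": -1.2,"y": -3.2,"z": 0,"gripper": 1},{"wx": 0,"wy": 0,"wz": 0,"x": -1.2,"y": -3.2,"z": 0,"gripper": 1},{"wx": 0,"wy": 0,"wz": 0,"x": -1.2,"y": -3.2,"z": 0,"gripper": 1},{"wx": 0,"wy": 0,"wz": 0,"x": -1.2,"y": -3.2,"z": 0,"gripper": 1},{"wx": 0,"wy": 0,"wz": 0,"x": -1.2,"y": -3.2,"z": 0,"gripper": 1}]}}

```text
time: 0.93
tool_pos: [0.2901, 0.4291, 0.2651]
eef_rot: [-0.092, 0.996, -0.0, -0.0]
contact_force: [0.5, 0.8, 0.2]
opening: 0.998
```

```bash
python3 -c "
from h import *
need(.522,.041,.265,10.5)"
```

```text
t 0.93 tcp [0.2901 0.4291 0.2651] yaw 10.5 F [0.5 0.8 0.2] open 0.998
world d [ 2.319e+01 -3.881e+01 -1.000e-02] now-axes cm [-1.573e+01 -4.239e+01  2.000e-02] after-turn axes cm [-1.573e+01 -4.239e+01  1.000e-02] turn [-0. -0.  0.]
```

{"fn": "carry_out", "kwargs": {"motion": [{"wx": 0,"wy": 0,"wz": 0,"x": -1.4,"y": -3.5,"z": 0,"gripper": 1},{"wx": 0,"wy": 0,"wz": 0,"x": -1.6,"y": -3.9,"z": 0,"gripper": 1},{"wx": 0,"wy": 0,"wz": 0,"x": -1.6,"y": -3.9,"z": 0,"gripper": 1},{"wx": 0,"wy": 0,"wz": 0,"x": -1.6,"y": -3.9,"z": 0,"gripper": 1},{"wx": 0,"wy": 0,"wz": 0,"x": -1.6,"y": -3.9,"z": 0,"gripper": 1},{"wx": 0,"wy": 0,"wz": 0,"x": -1.6,"y": -3.9,"z": 0,"gripper": 1},{"wx": 0,"wy": 0,"wz": 0,"x": -1.6,"y": -3.5,"z": 0,"gripper": 1},{"wx": 0,"wy": 0,"wz": 0,"x": -1.6,"y": -2.5,"z": 0,"gripper": 1},{"wx": 0,"wy": 0,"wz": 0,"x": -1.5,"y": -1.5,"z": 0,"gripper": 1},{"wx": 0,"wy": 0,"wz": 0,"x": -1.0,"y": -0.5,"z": 0,"gripper": 1}]}}

```text
time: 1.77
tool_pos: [0.4948, 0.1527, 0.2652]
eef_rot: [-0.09, 0.996, -0.0, 0.0]
contact_force: [0.4, 0.5, 0.0]
opening: 1.002
```

```bash
python3 - <<'E'
from h import *
from bench import bot
need(.522,.041,.265,10.5)
for n in ("scene","top"):
    s=bot.snapshot(n); np.savez(f"pics/{n}1.npz",**s)
    cv2.imwrite(f"pics/{n}1.png",s["img"][:,:,::-1])
s=load("pics/scene1.npz");cv2.imwrite("pics/scene1c.png",cv2.resize(s["img"][40:300,200:500,::-1],None,fx=2.3,fy=2.3))
s=load("pics/top1.npz");cv2.imwrite("pics/top1c.png",cv2.resize(s["img"][90:290,140:440,::-1],None,fx=2.6,fy=2.6))
E
```

```text
t 1.77 tcp [0.4948 0.1527 0.2652] yaw 10.29 F [0.4 0.5 0. ] open 1.002
world d [  2.72 -11.17  -0.02] now-axes cm [ -0.68 -11.48   0.03] after-turn axes cm [ -0.64 -11.48   0.02] turn [-0.001  0.    -0.004]
```

View pics/scene1c.png

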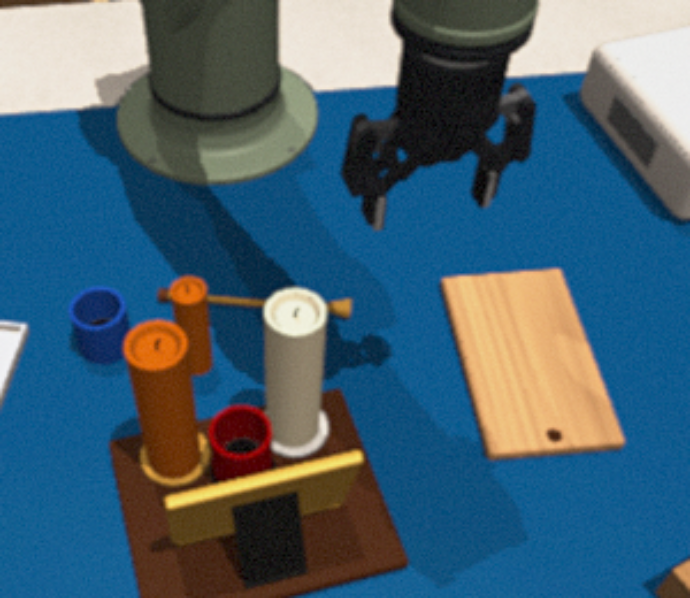

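View pics/top1c.png

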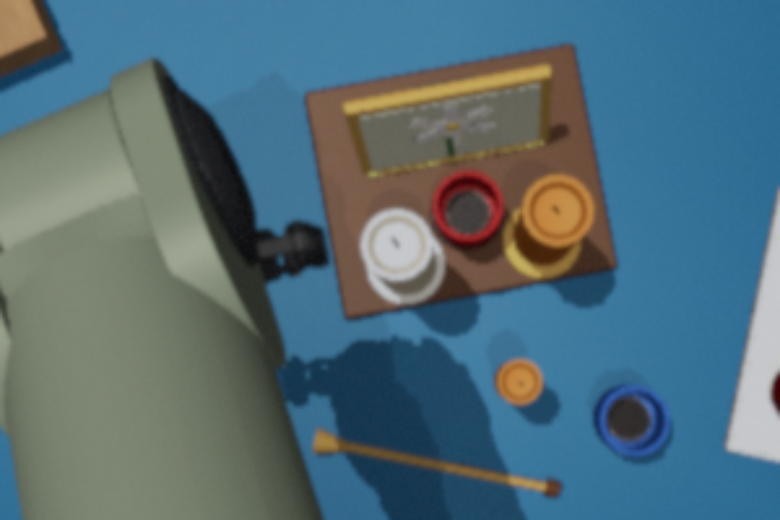

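```bash
python3 - <<'E'
from h import *
np.set_printoptions(precision=4,suppress=True)
s=load("pics/scene1.npz")
for z in (.272,.278): print(z,ray(s,363.9,137.8,z),ray(s,410.4,129.1,z))
c=cloud(s)
m=(c[...,2]>.26)&(c[...,2]<.31)&(c[...,1]>.08)&(c[...,1]<.23)&(c[...,0]>.42)&(c[...,0]<.56)
p=c[m]; print(len(p),p.mean(0))
yt=np.array([-np.sin(np.radians(10.3)),np.cos(np.radians(10.3))]); xt=np.array([-yt[1],yt[0]])
q=p[:,:2]-[.4948,.1527]; a=q@yt; b=q@xt
for sgn in (1,-1):
    w=(a*sgn>0); print(sgn,w.sum(),"along jaw",np.percentile(a[w],[3,50,97]),"toolx",np.percentile(b[w],[3,50,97]),"z",np.percentile(p[w,2],[3,50]))
t=load("pics/top1.npz");c=cloud(t)
m=(c[...,2]>.25)&(c[...,2]<.36)&(c[...,1]>.04)&(c[...,1]<.11)&(c[...,0]>.42)&(c[...,0]<.6)
p=c[m];q=p[:,:2]-[.4948,.1527];a=q@yt;b=q@xt
print("top",len(p),np.percentile(a,[3,50,97]),np.percentile(b,[3,50,97]),np.percentile(p[:,2],[3,50,97]))
E
```

```text
0.272 [0.5027 0.1118 0.272 ] [0.4895 0.2039 0.272 ]
0.278 [0.5086 0.1103 0.278 ] [0.4955 0.2014 0.278 ]
257 [0.5003 0.1566 0.2952]
1 143 along jaw [0.042  0.0434 0.0552] toolx [-0.013  -0.0076  0.0087] z [0.279  0.2947]
-1 114 along jaw [-0.0565 -0.0499 -0.0431] toolx [-0.0131 -0.0082  0.0035] z [0.2808 0.2964]
top 124 [-0.0725 -0.0679 -0.0425] [-0.0123  0.0063  0.0114] [0.2894 0.3347 0.3576]
```

{"fn": "carry_out", "kwargs": {"motion": [{"wx": 0,"wy": 0,"wz": -0.004,"x": 0,"y": -1.0,"z": 0,"gripper": 1},{"wx": 0,"wy": 0,"wz": 0,"x": -0.1,"y": -2,"z": 0,"gripper": 1},{"wx": 0,"wy": 0,"wz": 0,"x": -0.2,"y": -2.5,"z": 0,"gripper": 1},{"wx": 0,"wy": 0,"wz": 0,"x": -0.2,"y": -2.5,"z": 0,"gripper": 1},{"wx": 0,"wy": 0,"wz": 0,"x": -0.2,"y": -2,"z": 0,"gripper": 1},{"wx": 0,"wy": 0,"wz": 0,"x": 0,"y": -1,"z": 0,"gripper": 1},{"wx": 0,"wy": 0,"wz": 0,"x": 0,"y": -0.45,"z": 0,"gripper": 1},{"wx": 0,"wy": 0,"wz": 0,"x": 0,"y": 0,"z": 0,"gripper": 1}]}}

```text
time: 2.53
tool_pos: [0.521, 0.0444, 0.2653]
eef_rot: [-0.093, 0.996, 0.0, -0.0]
contact_force: [0.4, 0.2, -0.0]
opening: 0.998
```

```bash
python3 - <<'E'
from h import *
from bench import bot
need(.523,.0415,.160,10.8)
s=bot.snapshot("scene"); np.savez(f"pics/scene2.npz",**s)
cv2.imwrite("pics/scene2c.png",cv2.resize(s["img"][40:300,200:500,::-1],None,fx=2.3,fy=2.3))
E
```

```text
t 2.53 tcp [0.521  0.0444 0.2653] yaw 10.73 F [ 0.4  0.2 -0. ] open 0.998
world d [  0.2   -0.29 -10.53] now-axes cm [-0.14 -0.33 10.53] after-turn axes cm [-0.14 -0.33 10.53] turn [ 0.    -0.    -0.001]
```

View pics/scene2c.png

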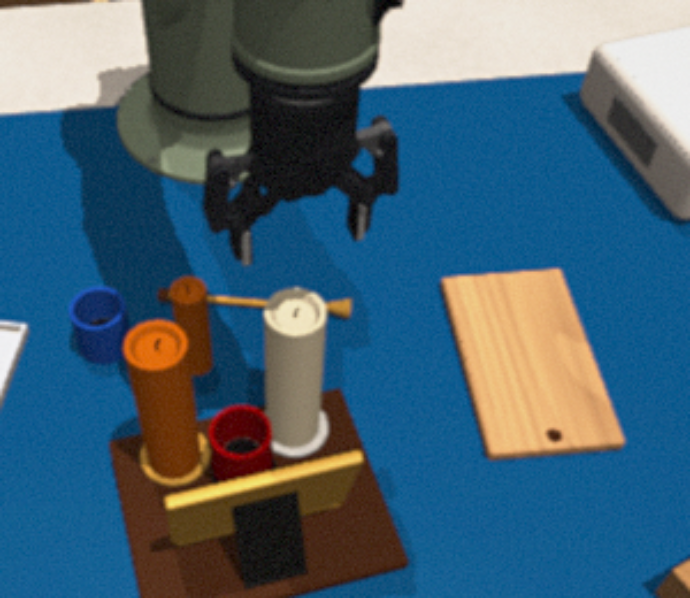

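The gripper hangs open straight above the ivory candle (its top is at crop (296,310)), and the finger tips at (245,255) and (360,235) sit either side of it. Next I go down and close.

{"fn": "carry_out", "kwargs": {"motion": [{"wx": 0,"wy": 0,"wz": 0,"x": -0.1,"y": -0.33,"z": 0.8,"gripper": 1},{"wx": 0,"wy": 0,"wz": 0,"x": 0,"y": 0,"z": 1.5,"gripper": 1},{"wx": 0,"wy": 0,"wz": 0,"x": 0,"y": 0,"z": 1.6,"gripper": 1},{"wx": 0,"wy": 0,"wz": 0,"x": 0,"y": 0,"z": 1.6,"gripper": 1},{"wx": 0,"wy": 0,"wz": 0,"x": 0,"y": 0,"z": 1.6,"gripper": 1},{"wx": 0,"wy": 0,"wz": 0,"x": 0,"y": 0,"z": 1.5,"gripper": 1},{"wx": 0,"wy": 0,"wz": 0,"x": 0,"y": 0,"z": 1.1,"gripper": 1},{"wx": 0,"wy": 0,"wz": 0,"x": 0,"y": 0,"z": 0.8,"gripper": 1},{"wx": 0,"wy": 0,"wz": 0,"x": 0,"y": 0,"z": 0,"gripper": 1}]}}

```text
time: 3.33
tool_pos: [0.522, 0.042, 0.1586]
eef_rot: [-0.094, 0.996, -0.0, -0.001]
contact_force: [0.0, -0.9, -0.2]
opening: 1.002
```

```bash
python3 - <<'E'
from h import *
from bench import bot
need(.523,.0415,.160,10.8)
s=bot.snapshot("scene"); np.savez(f"pics/scene3.npz",**s)
cv2.imwrite("pics/scene3c.png",cv2.resize(s["img"][80:280,220:420,::-1],None,fx=3,fy=3))
E
```

```text
t 3.33 tcp [0.522  0.042  0.1586] yaw 10.8 F [ 0.  -0.9 -0.2] open 1.002
world d [ 0.1  -0.05  0.14] now-axes cm [-0.09 -0.06 -0.14] after-turn axes cm [-0.09 -0.06 -0.14] turn [ 0.    -0.002 -0.   ]
```

View pics/scene3c.png

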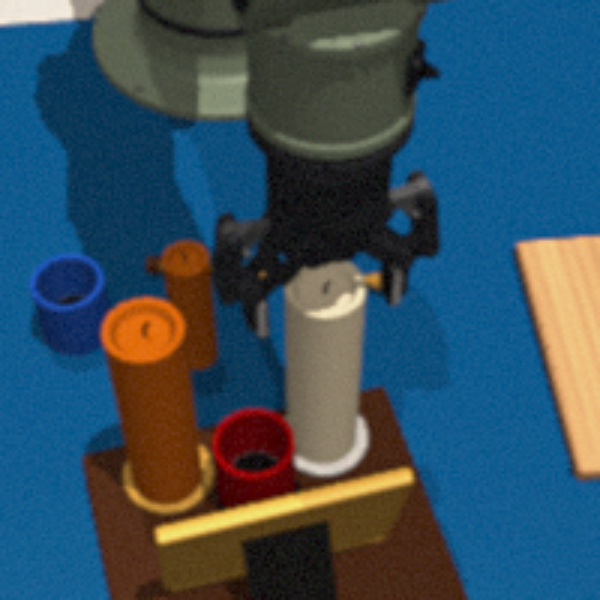

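{"fn": "carry_out", "kwargs": {"motion": [{"wx": 0,"wy": 0,"wz": 0,"x": -0.05,"y": 0,"z": 0,"gripper": 0.8},{"wx": 0,"wy": 0,"wz": 0,"x": 0,"y": 0,"z": 0,"gripper": 0.7},{"wx": 0,"wy": 0,"wz": 0,"x": 0,"y": 0,"z": 0,"gripper": 0.66},{"wx": 0,"wy": 0,"wz": 0,"x": 0,"y": 0,"z": 0,"gripper": 0.62},{"wx": 0,"wy": 0,"wz": 0,"x": 0,"y": 0,"z": 0,"gripper": 0.58},{"wx": 0,"wy": 0,"wz": 0,"x": 0,"y": 0,"z": 0,"gripper": 0.4},{"wx": 0,"wy": 0,"wz": 0,"x": 0,"y": 0,"z": 0,"gripper": 0},{"wx": 0,"wy": 0,"wz": 0,"x": 0,"y": 0,"z": 0,"gripper": 0}]}}

```text
time: 4.05
tool_pos: [0.5239, 0.0415, 0.1611]
eef_rot: [-0.093, 0.996, 0.0, 0.001]
contact_force: [-1.2, -0.0, 8.2]
opening: 0.621
```

```bash
python3 -c "
from h import *
need(.523,.0415,.160,10.8)"
```

```text
t 4.05 tcp [0.5239 0.0415 0.1611] yaw 10.72 F [-1.2 -0.   8.2] open 0.621
world d [-0.09 -0.   -0.11] now-axes cm [0.09 0.01 0.11] after-turn axes cm [0.09 0.01 0.11] turn [ 0.     0.001 -0.001]
```

{"fn": "carry_out", "kwargs": {"motion": [{"wx": 0,"wy": 0,"wz": 0,"x": 0,"y": 0,"z": -0.3,"gripper": 0},{"wx": 0,"wy": 0,"wz": 0,"x": 0,"y": 0,"z": -0.6,"gripper": 0},{"wx": 0,"wy": 0,"wz": 0,"x": 0,"y": 0,"z": -1,"gripper": 0},{"wx": 0,"wy": 0,"wz": 0,"x": 0,"y": 0,"z": -1.2,"gripper": 0},{"wx": 0,"wy": 0,"wz": 0,"x": 0,"y": 0,"z": -1.2,"gripper": 0},{"wx": 0,"wy": 0,"wz": 0,"x": 0,"y": 0,"z": -1,"gripper": 0},{"wx": 0,"wy": 0,"wz": 0,"x": 0,"y": 0,"z": -0.6,"gripper": 0},{"wx": 0,"wy": 0,"wz": 0,"x": 0,"y": 0,"z": -0.3,"gripper": 0},{"wx": 0,"wy": 0,"wz": 0,"x": 0,"y": 0,"z": 0,"gripper": 0}]}}

```text
time: 4.8
tool_pos: [0.5236, 0.0414, 0.2229]
eef_rot: [-0.093, 0.996, 0.0, 0.0]
contact_force: [0.0, -0.5, -4.9]
opening: 0.614
```

```bash
python3 - <<'E'
from h import *
from bench import bot
need(.51,.303,.22,10.8)
s=bot.snapshot("scene"); np.savez(f"pics/scene4.npz",**s)
cv2.imwrite("pics/scene4c.png",cv2.resize(s["img"][80:280,220:420,::-1],None,fx=3,fy=3))
E
```

```text
t 4.8 tcp [0.5236 0.0414 0.2229] yaw 10.73 F [ 0.  -0.5 -4.9] open 0.614
world d [-1.36 26.16 -0.29] now-axes cm [-3.53 25.95  0.29] after-turn axes cm [-3.56 25.95  0.29] turn [ 0.     0.001 -0.001]
```

View pics/scene4c.png

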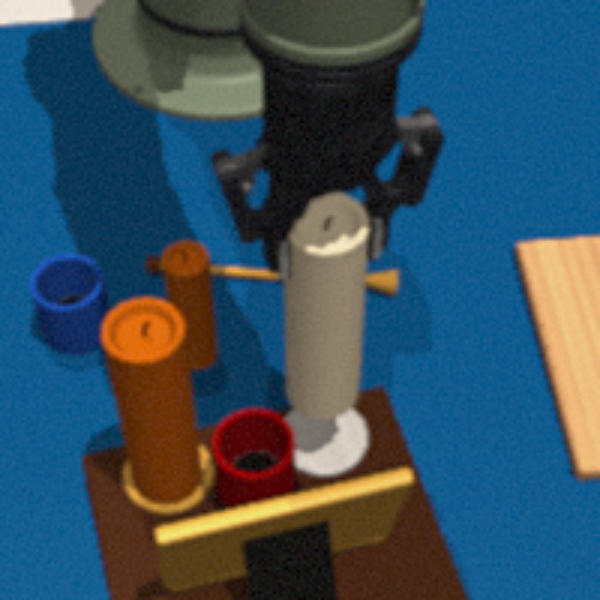

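{"fn": "carry_out", "kwargs": {"motion": [{"wx": 0,"wy": 0,"wz": 0,"x": -0.1,"y": 0.8,"z": 0,"gripper": 0},{"wx": 0,"wy": 0,"wz": 0,"x": -0.2,"y": 1.8,"z": 0,"gripper": 0},{"wx": 0,"wy": 0,"wz": 0,"x": -0.4,"y": 2.8,"z": 0,"gripper": 0},{"wx": 0,"wy": 0,"wz": 0,"x": -0.5,"y": 3.4,"z": 0,"gripper": 0},{"wx": 0,"wy": 0,"wz": 0,"x": -0.5,"y": 3.8,"z": 0,"gripper": 0},{"wx": 0,"wy": 0,"wz": 0,"x": -0.5,"y": 3.8,"z": 0,"gripper": 0},{"wx": 0,"wy": 0,"wz": 0,"x": -0.5,"y": 3.4,"z": 0,"gripper": 0},{"wx": 0,"wy": 0,"wz": 0,"x": -0.4,"y": 2.8,"z": 0,"gripper": 0},{"wx": 0,"wy": 0,"wz": 0,"x": -0.3,"y": 1.8,"z": 0,"gripper": 0},{"wx": 0,"wy": 0,"wz": 0,"x": -0.2,"y": 1.0,"z": 0,"gripper": 0}]}}

```text
time: 5.68
tool_pos: [0.5102, 0.3011, 0.2214]
eef_rot: [-0.095, 0.995, 0.0, -0.001]
contact_force: [-0.9, -1.2, -3.9]
opening: 0.622
```

{"fn": "carry_out", "kwargs": {"motion": [{"wx": 0,"wy": 0,"wz": 0,"x": 0,"y": 0.4,"z": 0.4,"gripper": 0},{"wx": 0,"wy": 0,"wz": 0,"x": 0,"y": 0,"z": 0.8,"gripper": 0},{"wx": 0,"wy": 0,"wz": 0,"x": 0,"y": 0,"z": 1,"gripper": 0},{"wx": 0,"wy": 0,"wz": 0,"x": 0,"y": 0,"z": 1,"gripper": 0},{"wx": 0,"wy": 0,"wz": 0,"x": 0,"y": 0,"z": 0.8,"gripper": 0},{"wx": 0,"wy": 0,"wz": 0,"x": 0,"y": 0,"z": 0.5,"gripper": 0},{"wx": 0,"wy": 0,"wz": 0,"x": 0,"y": 0,"z": 0.4,"gripper": 0},{"wx": 0,"wy": 0,"wz": 0,"x": 0,"y": 0,"z": 0.2,"gripper": 0},{"wx": 0,"wy": 0,"wz": 0,"x": 0,"y": 0,"z": 0,"gripper": 0}]}}

```text
time: 6.43
tool_pos: [0.5108, 0.3014, 0.171]
eef_rot: [-0.093, 0.996, -0.0, -0.0]
contact_force: [0.4, 0.9, -3.2]
opening: 0.613
```

```bash
python3 - <<'E'
from h import *
from bench import bot
need(.51,.303,.158,10.8)
s=bot.snapshot("scene"); np.savez(f"pics/scene5.npz",**s)
cv2.imwrite("pics/scene5c.png",cv2.resize(s["img"][50:300,240:490,::-1],None,fx=2.4,fy=2.4))
E
```

```text
t 6.43 tcp [0.5108 0.3014 0.171 ] yaw 10.72 F [ 0.4  0.9 -3.2] open 0.613
world d [-0.08  0.16 -1.3 ] now-axes cm [0.05 0.17 1.3 ] after-turn axes cm [0.05 0.17 1.3 ] turn [-0.    -0.    -0.001]
```

View pics/scene5c.png

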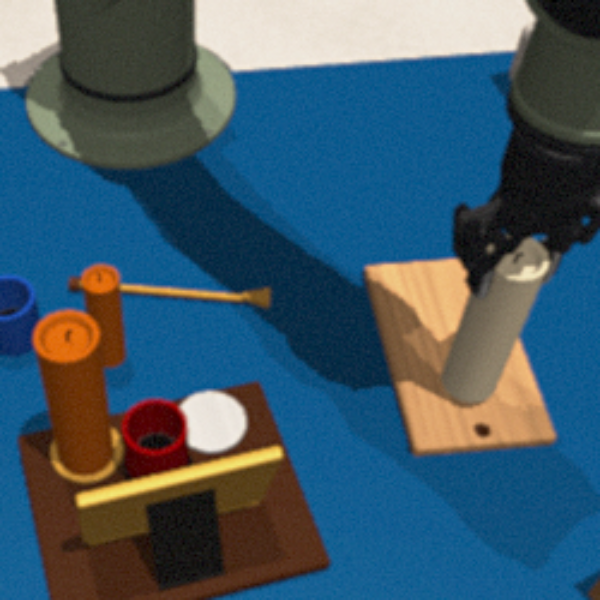

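{"fn": "carry_out", "kwargs": {"motion": [{"wx": 0,"wy": 0,"wz": 0,"x": 0,"y": 0,"z": 0.4,"gripper": 0},{"wx": 0,"wy": 0,"wz": 0,"x": 0,"y": 0,"z": 0.3,"gripper": 0},{"wx": 0,"wy": 0,"wz": 0,"x": 0,"y": 0,"z": 0.2,"gripper": 0},{"wx": 0,"wy": 0,"wz": 0,"x": 0,"y": 0,"z": 0.1,"gripper": 0},{"wx": 0,"wy": 0,"wz": 0,"x": 0,"y": 0,"z": 0,"gripper": 0}]}}

```text
time: 6.9
tool_pos: [0.5108, 0.3015, 0.161]
eef_rot: [-0.093, 0.996, -0.0, -0.0]
contact_force: [-0.6, 0.2, -3.6]
opening: 0.619
```

{"fn": "carry_out", "kwargs": {"motion": [{"wx": 0,"wy": 0,"wz": 0,"x": 0,"y": 0,"z": 0.1,"gripper": 0},{"wx": 0,"wy": 0,"wz": 0,"x": 0,"y": 0,"z": 0.1,"gripper": 0},{"wx": 0,"wy": 0,"wz": 0,"x": 0,"y": 0,"z": 0,"gripper": 0}]}}

```text
time: 7.15
tool_pos: [0.5108, 0.3016, 0.1592]
eef_rot: [-0.093, 0.996, -0.0, -0.0]
contact_force: [-0.2, -0.2, -3.6]
opening: 0.613
```

{"fn": "carry_out", "kwargs": {"motion": [{"wx": 0,"wy": 0,"wz": 0,"x": 0,"y": 0,"z": 0.1,"gripper": 0},{"wx": 0,"wy": 0,"wz": 0,"x": 0,"y": 0,"z": 0.05,"gripper": 0},{"wx": 0,"wy": 0,"wz": 0,"x": 0,"y": 0,"z": 0,"gripper": 0}]}}

```text
time: 7.4
tool_pos: [0.5111, 0.3017, 0.1582]
eef_rot: [-0.093, 0.996, 0.0, 0.0]
contact_force: [-0.6, -0.8, 3.4]
opening: 0.619
```

{"fn": "carry_out", "kwargs": {"motion": [{"wx": 0,"wy": 0,"wz": 0,"x": 0,"y": 0,"z": 0,"gripper": 0.66},{"wx": 0,"wy": 0,"wz": 0,"x": 0,"y": 0,"z": 0,"gripper": 0.75},{"wx": 0,"wy": 0,"wz": 0,"x": 0,"y": 0,"z": 0,"gripper": 0.9},{"wx": 0,"wy": 0,"wz": 0,"x": 0,"y": 0,"z": 0,"gripper": 1},{"wx": 0,"wy": 0,"wz": 0,"x": 0,"y": 0,"z": 0,"gripper": 1},{"wx": 0,"wy": 0,"wz": 0,"x": 0,"y": 0,"z": -0.5,"gripper": 1},{"wx": 0,"wy": 0,"wz": 0,"x": 0,"y": 0,"z": -1.5,"gripper": 1},{"wx": 0,"wy": 0,"wz": 0,"x": 0,"y": 0,"z": -2.5,"gripper": 1},{"wx": 0,"wy": 0,"wz": 0,"x": 0,"y": 0,"z": -3,"gripper": 1},{"wx": 0,"wy": 0,"wz": 0,"x": 0,"y": 0,"z": -2.5,"gripper": 1}]}}

```text
time: 8.23
tool_pos: [0.5109, 0.3015, 0.2599]
eef_rot: [-0.093, 0.996, 0.0, 0.0]
contact_force: [0.6, -0.0, 0.8]
opening: 1.001
```

```bash
python3 - <<'E'
from h import *
from bench import bot
need(.546,-.0795,.160,10.8)
s=bot.snapshot("scene"); np.savez(f"pics/scene6.npz",**s)
cv2.imwrite("pics/scene6c.png",cv2.resize(s["img"][50:300,240:490,::-1],None,fx=2.4,fy=2.4))
E
```

```text
t 8.23 tcp [0.5109 0.3015 0.2599] yaw 10.72 F [ 0.6 -0.   0.8] open 1.001
world d [  3.51 -38.1   -9.99] now-axes cm [  3.64 -38.09   9.98] after-turn axes cm [  3.69 -38.09   9.99] turn [ 0.     0.001 -0.001]
```

View pics/scene6c.png

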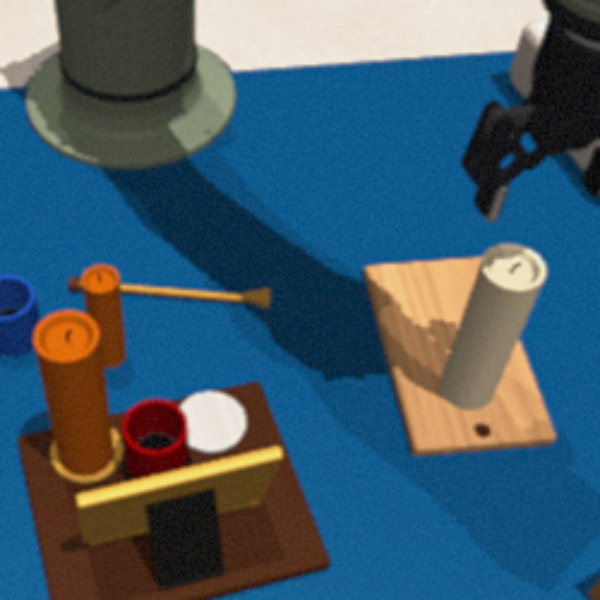

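{"fn": "carry_out", "kwargs": {"motion": [{"wx": 0,"wy": 0,"wz": 0,"x": 0.3,"y": -2.5,"z": 0,"gripper": 1},{"wx": 0,"wy": 0,"wz": 0,"x": 0.4,"y": -4.1,"z": 0,"gripper": 1},{"wx": 0,"wy": 0,"wz": 0,"x": 0.4,"y": -4.1,"z": 0,"gripper": 1},{"wx": 0,"wy": 0,"wz": 0,"x": 0.4,"y": -4.1,"z": 0,"gripper": 1},{"wx": 0,"wy": 0,"wz": 0,"x": 0.4,"y": -4.1,"z": 0,"gripper": 1},{"wx": 0,"wy": 0,"wz": 0,"x": 0.4,"y": -4.1,"z": 0,"gripper": 1},{"wx": 0,"wy": 0,"wz": 0,"x": 0.4,"y": -4.1,"z": 0,"gripper": 1},{"wx": 0,"wy": 0,"wz": 0,"x": 0.4,"y": -4.1,"z": 0,"gripper": 1},{"wx": 0,"wy": 0,"wz": 0,"x": 0.4,"y": -3.5,"z": 0,"gripper": 1},{"wx": 0,"wy": 0,"wz": 0,"x": 0.2,"y": -2.3,"z": 0,"gripper": 1}]}}

```text
time: 9.12
tool_pos: [0.543, -0.073, 0.2582]
eef_rot: [-0.092, 0.996, -0.001, 0.0]
contact_force: [-1.0, 0.1, 0.2]
opening: 1.001
```

{"fn": "carry_out", "kwargs": {"motion": [{"wx": 0,"wy": 0,"wz": 0,"x": 0,"y": -0.8,"z": 0,"gripper": 1},{"wx": 0,"wy": 0,"wz": 0,"x": 0,"y": 0,"z": 0,"gripper": 1},{"wx": 0,"wy": 0,"wz": 0,"x": 0,"y": 0,"z": 0,"gripper": 1}]}}

```text
time: 9.37
tool_pos: [0.5448, -0.076, 0.2578]
eef_rot: [-0.093, 0.996, 0.0, -0.0]
contact_force: [0.8, 1.1, -0.1]
opening: 1.002
```

```bash
python3 - <<'E'
from h import *
from bench import bot
need(.546,-.0795,.160,10.8)
E
```

```text
t 9.37 tcp [ 0.5448 -0.076   0.2578] yaw 10.73 F [ 0.8  1.1 -0.1] open 1.002
world d [ 0.12 -0.35 -9.78] now-axes cm [-0.05 -0.37  9.78] after-turn axes cm [-0.05 -0.37  9.78] turn [ 0.     0.    -0.001]
```

{"fn": "carry_out", "kwargs": {"motion": [{"wx": 0,"wy": 0,"wz": 0,"x": 0,"y": -0.37,"z": 0.8,"gripper": 1},{"wx": 0,"wy": 0,"wz": 0,"x": 0,"y": 0,"z": 1.4,"gripper": 1},{"wx": 0,"wy": 0,"wz": 0,"x": 0,"y": 0,"z": 1.5,"gripper": 1},{"wx": 0,"wy": 0,"wz": 0,"x": 0,"y": 0,"z": 1.5,"gripper": 1},{"wx": 0,"wy": 0,"wz": 0,"x": 0,"y": 0,"z": 1.5,"gripper": 1},{"wx": 0,"wy": 0,"wz": 0,"x": 0,"y": 0,"z": 1.4,"gripper": 1},{"wx": 0,"wy": 0,"wz": 0,"x": 0,"y": 0,"z": 1.0,"gripper": 1},{"wx": 0,"wy": 0,"wz": 0,"x": 0,"y": 0,"z": 0.7,"gripper": 1},{"wx": 0,"wy": 0,"wz": 0,"x": 0,"y": 0,"z": 0,"gripper": 1}]}}

```text
time: 10.12
tool_pos: [0.545, -0.0796, 0.1585]
eef_rot: [-0.094, 0.996, 0.0, -0.001]
contact_force: [-0.3, -0.4, 0.1]
opening: 1.002
```

```bash
python3 - <<'E'
from h import *
from bench import bot
need(.546,-.0795,.160,10.8)
s=bot.snapshot("scene"); np.savez(f"pics/scene7.npz",**s)
cv2.imwrite("pics/scene7c.png",cv2.resize(s["img"][80:280,200:400,::-1],None,fx=3,fy=3))
E
```

```text
t 10.12 tcp [ 0.545  -0.0796  0.1585] yaw 10.78 F [-0.3 -0.4  0.1] open 1.002
world d [0.1  0.01 0.15] now-axes cm [-0.1  -0.01 -0.15] after-turn axes cm [-0.1  -0.01 -0.15] turn [ 0.001 -0.002 -0.   ]
```

View pics/scene7c.png

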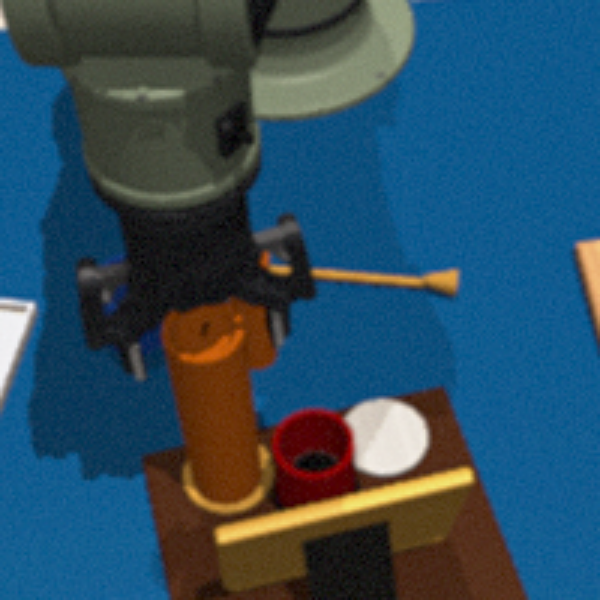

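{"fn": "carry_out", "kwargs": {"motion": [{"wx": 0,"wy": 0,"wz": 0,"x": -0.05,"y": 0,"z": 0,"gripper": 0.8},{"wx": 0,"wy": 0,"wz": 0,"x": 0,"y": 0,"z": 0,"gripper": 0.7},{"wx": 0,"wy": 0,"wz": 0,"x": 0,"y": 0,"z": 0,"gripper": 0.66},{"wx": 0,"wy": 0,"wz": 0,"x": 0,"y": 0,"z": 0,"gripper": 0.62},{"wx": 0,"wy": 0,"wz": 0,"x": 0,"y": 0,"z": 0,"gripper": 0.58},{"wx": 0,"wy": 0,"wz": 0,"x": 0,"y": 0,"z": 0,"gripper": 0.4},{"wx": 0,"wy": 0,"wz": 0,"x": 0,"y": 0,"z": 0,"gripper": 0},{"wx": 0,"wy": 0,"wz": 0,"x": 0,"y": 0,"z": 0,"gripper": 0}]}}

```text
time: 10.83
tool_pos: [0.5464, -0.0803, 0.1607]
eef_rot: [-0.093, 0.996, -0.0, 0.001]
contact_force: [-1.4, 0.5, 8.9]
opening: 0.621
```

{"fn": "carry_out", "kwargs": {"motion": [{"wx": 0,"wy": 0,"wz": 0,"x": 0,"y": 0,"z": -0.3,"gripper": 0},{"wx": 0,"wy": 0,"wz": 0,"x": 0,"y": 0,"z": -0.6,"gripper": 0},{"wx": 0,"wy": 0,"wz": 0,"x": 0,"y": 0,"z": -1.2,"gripper": 0},{"wx": 0,"wy": 0,"wz": 0,"x": 0,"y": 0,"z": -1.8,"gripper": 0},{"wx": 0,"wy": 0,"wz": 0,"x": 0,"y": 0,"z": -2.2,"gripper": 0},{"wx": 0,"wy": 0,"wz": 0,"x": 0,"y": 0,"z": -2.4,"gripper": 0},{"wx": 0,"wy": 0,"wz": 0,"x": 0,"y": 0,"z": -2,"gripper": 0},{"wx": 0,"wy": 0,"wz": 0,"x": 0,"y": 0,"z": -1.2,"gripper": 0},{"wx": 0,"wy": 0,"wz": 0,"x": 0,"y": 0,"z": -0.5,"gripper": 0},{"wx": 0,"wy": 0,"wz": 0,"x": 0,"y": 0,"z": 0,"gripper": 0}]}}

```text
time: 11.67
tool_pos: [0.5462, -0.0803, 0.2829]
eef_rot: [-0.093, 0.996, -0.0, 0.001]
contact_force: [0.5, 0.9, -4.0]
opening: 0.619
```

```bash
python3 - <<'E'
from h import *
from bench import bot
need(.40,.302,.272,10.8)
s=bot.snapshot("scene"); np.savez(f"pics/scene8.npz",**s)
cv2.imwrite("pics/scene8c.png",cv2.resize(s["img"][50:280,200:480,::-1],None,fx=2.5,fy=2.5))
E
```

```text
t 11.67 tcp [ 0.5462 -0.0803  0.2829] yaw 10.72 F [ 0.5  0.9 -4. ] open 0.619
world d [-14.62  38.23  -1.09] now-axes cm [ 7.26 40.28  1.06] after-turn axes cm [ 7.2  40.29  1.09] turn [-0.     0.002 -0.001]
```

View pics/scene8c.png

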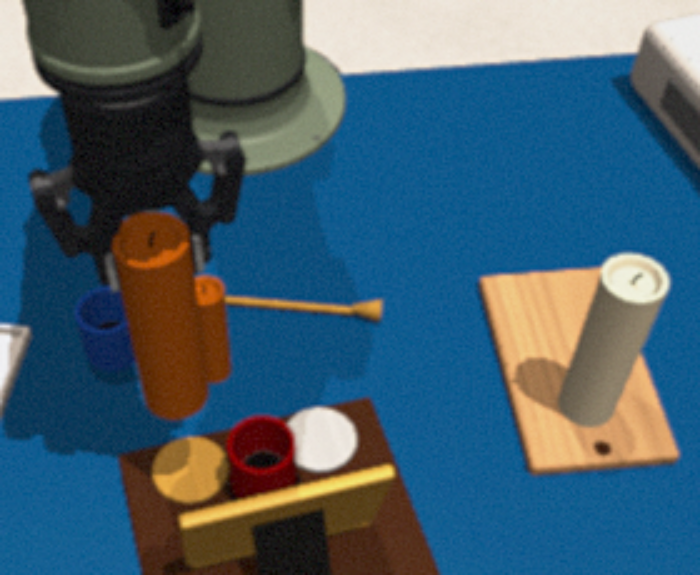

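{"fn": "carry_out", "kwargs": {"motion": [{"wx": 0,"wy": 0,"wz": 0,"x": 0.2,"y": 0.8,"z": 0,"gripper": 0},{"wx": 0,"wy": 0,"wz": 0,"x": 0.4,"y": 1.8,"z": 0,"gripper": 0},{"wx": 0,"wy": 0,"wz": 0,"x": 0.6,"y": 2.8,"z": 0,"gripper": 0},{"wx": 0,"wy": 0,"wz": 0,"x": 0.7,"y": 3.5,"z": 0,"gripper": 0},{"wx": 0,"wy": 0,"wz": 0,"x": 0.7,"y": 3.8,"z": 0,"gripper": 0},{"wx": 0,"wy": 0,"wz": 0,"x": 0.7,"y": 3.9,"z": 0,"gripper": 0},{"wx": 0,"wy": 0,"wz": 0,"x": 0.7,"y": 3.9,"z": 0,"gripper": 0},{"wx": 0,"wy": 0,"wz": 0,"x": 0.7,"y": 3.9,"z": 0,"gripper": 0},{"wx": 0,"wy": 0,"wz": 0,"x": 0.7,"y": 3.9,"z": 0,"gripper": 0},{"wx": 0,"wy": 0,"wz": 0,"x": 0.6,"y": 3.5,"z": 0,"gripper": 0}]}}

```text
time: 12.55
tool_pos: [0.4257, 0.2233, 0.281]
eef_rot: [-0.094, 0.996, -0.0, -0.001]
contact_force: [1.4, 0.0, -3.6]
opening: 0.62
```

{"fn": "carry_out", "kwargs": {"motion": [{"wx": 0,"wy": 0,"wz": 0,"x": 0.5,"y": 3.0,"z": 0,"gripper": 0},{"wx": 0,"wy": 0,"wz": 0,"x": 0.4,"y": 2.4,"z": 0,"gripper": 0},{"wx": 0,"wy": 0,"wz": 0,"x": 0.3,"y": 1.8,"z": 0,"gripper": 0},{"wx": 0,"wy": 0,"wz": 0,"x": 0.2,"y": 1.0,"z": 0,"gripper": 0},{"wx": 0,"wy": 0,"wz": 0,"x": 0.1,"y": 0.5,"z": 0,"gripper": 0},{"wx": 0,"wy": 0,"wz": 0,"x": 0,"y": 0,"z": 0,"gripper": 0}]}}

```text
time: 13.05
tool_pos: [0.3964, 0.304, 0.2813]
eef_rot: [-0.094, 0.996, -0.0, -0.0]
contact_force: [0.1, 0.6, -3.3]
opening: 0.616
```

```bash
python3 - <<'E'
from h import *
from bench import bot
need(.40,.302,.1577,10.8)
E
```

```text
t 13.05 tcp [0.3964 0.304  0.2813] yaw 10.78 F [ 0.1  0.6 -3.3] open 0.616
world d [  0.36  -0.2  -12.36] now-axes cm [-0.33 -0.25 12.36] after-turn axes cm [-0.32 -0.26 12.36] turn [-0.001 -0.001 -0.   ]
```

{"fn": "carry_out", "kwargs": {"motion": [{"wx": 0,"wy": 0,"wz": 0,"x": -0.1,"y": 0,"z": 0.6,"gripper": 0},{"wx": 0,"wy": 0,"wz": 0,"x": -0.1,"y": 0,"z": 1.2,"gripper": 0},{"wx": 0,"wy": 0,"wz": 0,"x": -0.1,"y": 0,"z": 1.6,"gripper": 0},{"wx": 0,"wy": 0,"wz": 0,"x": 0,"y": 0,"z": 1.8,"gripper": 0},{"wx": 0,"wy": 0,"wz": 0,"x": 0,"y": 0,"z": 1.8,"gripper": 0},{"wx": 0,"wy": 0,"wz": 0,"x": 0,"y": 0,"z": 1.6,"gripper": 0},{"wx": 0,"wy": 0,"wz": 0,"x": 0,"y": 0,"z": 1.2,"gripper": 0},{"wx": 0,"wy": 0,"wz": 0,"x": 0,"y": 0,"z": 0.9,"gripper": 0},{"wx": 0,"wy": 0,"wz": 0,"x": 0,"y": 0,"z": 0.5,"gripper": 0},{"wx": 0,"wy": 0,"wz": 0,"x": 0,"y": 0,"z": 0.3,"gripper": 0}]}}

```text
time: 13.88
tool_pos: [0.4001, 0.3036, 0.1662]
eef_rot: [-0.093, 0.996, -0.0, -0.0]
contact_force: [0.6, 0.6, -4.4]
opening: 0.614
```

{"fn": "carry_out", "kwargs": {"motion": [{"wx": 0,"wy": 0,"wz": 0,"x": 0,"y": 0,"z": 0.2,"gripper": 0},{"wx": 0,"wy": 0,"wz": 0,"x": 0,"y": 0,"z": 0.1,"gripper": 0},{"wx": 0,"wy": 0,"wz": 0,"x": 0,"y": 0,"z": 0,"gripper": 0}]}}

```text
time: 14.13
tool_pos: [0.4001, 0.3043, 0.1641]
eef_rot: [-0.093, 0.996, 0.0, 0.0]
contact_force: [-0.4, -0.5, -4.1]
opening: 0.621
```

{"fn": "carry_out", "kwargs": {"motion": [{"wx": 0,"wy": 0,"wz": 0,"x": 0,"y": 0,"z": 0.2,"gripper": 0},{"wx": 0,"wy": 0,"wz": 0,"x": 0,"y": 0,"z": 0.2,"gripper": 0},{"wx": 0,"wy": 0,"wz": 0,"x": 0,"y": 0,"z": 0.1,"gripper": 0},{"wx": 0,"wy": 0,"wz": 0,"x": 0,"y": 0,"z": 0,"gripper": 0}]}}

```text
time: 14.47
tool_pos: [0.3998, 0.3043, 0.1586]
eef_rot: [-0.094, 0.996, -0.0, -0.0]
contact_force: [0.9, -0.3, -3.8]
opening: 0.619
```

{"fn": "carry_out", "kwargs": {"motion": [{"wx": 0,"wy": 0,"wz": 0,"x": 0,"y": 0,"z": 0.1,"gripper": 0},{"wx": 0,"wy": 0,"wz": 0,"x": 0,"y": 0,"z": 0.05,"gripper": 0},{"wx": 0,"wy": 0,"wz": 0,"x": 0,"y": 0,"z": 0,"gripper": 0}]}}

```text
time: 14.72
tool_pos: [0.4001, 0.3044, 0.1577]
eef_rot: [-0.093, 0.996, 0.0, 0.0]
contact_force: [-1.9, -1.3, 5.5]
opening: 0.62
```

Contact felt. Next I release it and rise.

{"fn": "carry_out", "kwargs": {"motion": [{"wx": 0,"wy": 0,"wz": 0,"x": 0,"y": 0,"z": 0,"gripper": 0.66},{"wx": 0,"wy": 0,"wz": 0,"x": 0,"y": 0,"z": 0,"gripper": 0.75},{"wx": 0,"wy": 0,"wz": 0,"x": 0,"y": 0,"z": 0,"gripper": 0.9},{"wx": 0,"wy": 0,"wz": 0,"x": 0,"y": 0,"z": 0,"gripper": 1},{"wx": 0,"wy": 0,"wz": 0,"x": 0,"y": 0,"z": 0,"gripper": 1},{"wx": 0,"wy": 0,"wz": 0,"x": 0,"y": 0,"z": -0.5,"gripper": 1},{"wx": 0,"wy": 0,"wz": 0,"x": 0,"y": 0,"z": -1.5,"gripper": 1},{"wx": 0,"wy": 0,"wz": 0,"x": 0,"y": 0,"z": -2.5,"gripper": 1},{"wx": 0,"wy": 0,"wz": 0,"x": 0,"y": 0,"z": -3,"gripper": 1},{"wx": 0,"wy": 0,"wz": 0,"x": 0,"y": 0,"z": -2.5,"gripper": 1}]}}

```text
time: 15.55
tool_pos: [0.3998, 0.3042, 0.2593]
eef_rot: [-0.093, 0.996, 0.0, 0.0]
contact_force: [0.2, 0.4, 0.0]
opening: 1.001
```

```bash
python3 - <<'E'
from h import *
from bench import bot
need(.569,-.0135,.26,10.8)
for n in ("scene","top"):
    s=bot.snapshot(n); np.savez(f"pics/{n}9.npz",**s)
s=load("pics/scene9.npz");cv2.imwrite("pics/scene9c.png",cv2.resize(s["img"][50:280,200:480,::-1],None,fx=2.5,fy=2.5))
s=load("pics/top9.npz");cv2.imwrite("pics/top9c.png",cv2.resize(s["img"][90:290,140:510,::-1],None,fx=2.1,fy=2.1))
E
```

```text
t 15.55 tcp [0.3998 0.3042 0.2593] yaw 10.72 F [0.2 0.4 0. ] open 1.001
world d [ 16.92 -31.77   0.07] now-axes cm [-10.71 -34.37  -0.07] after-turn axes cm [-10.66 -34.38  -0.07] turn [ 0.     0.    -0.001]
```

View pics/scene9c.png

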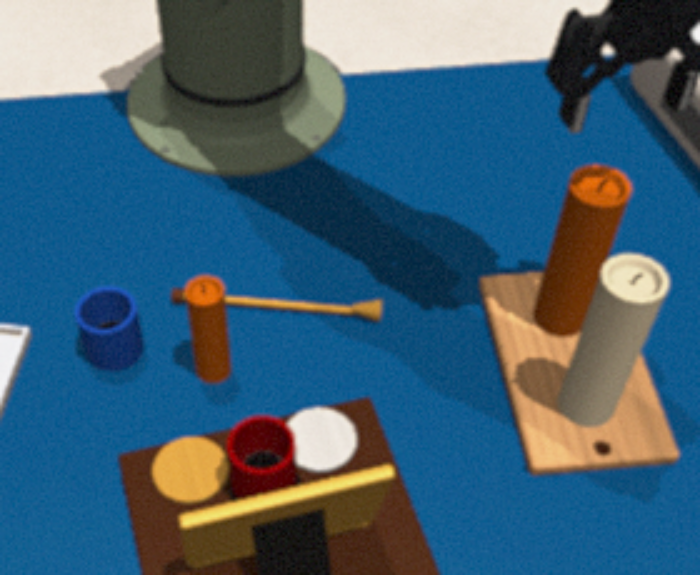

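View pics/top9c.png

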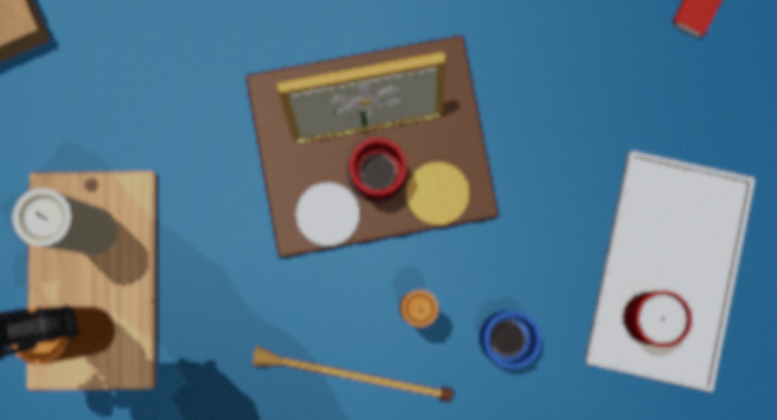

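```bash
cat >> h.py <<'E'
def circ(s,m,z,n,outer=True):
    m=cv2.morphologyEx(m.astype(np.uint8),cv2.MORPH_OPEN,np.ones((3,3)))
    k=max(cv2.findContours(m,cv2.RETR_EXTERNAL,cv2.CHAIN_APPROX_NONE)[0],key=cv2.contourArea)
    M=cv2.moments(k);u,v=M["m10"]/M["m00"],M["m01"]/M["m00"]
    P=np.array([ray(s,a,b,z)[:2] for a,b in cv2.convexHull(k)[:,0]])
    q=np.linalg.lstsq(np.c_[2*P,np.ones(len(P))],(P**2).sum(1),rcond=None)[0]
    print(n,"px",round(u,1),round(v,1),"cen",np.round(ray(s,u,v,z)[:2],4),"lsq",np.round(q[:2],4),"d",round(2*np.sqrt(q[2]+q[0]**2+q[1]**2),4))
E
python3 - <<'E'
from h import *
for f in ("top9","scene9"):
    s=load(f"pics/{f}.npz"); c=cloud(s); X,Y,Z=c[...,0],c[...,1],c[...,2]
    H,S,V=cv2.split(cv2.cvtColor(s["img"],cv2.COLOR_RGB2HSV).astype(np.int16))
    d=(X>.47)&(X<.62)&(Y>-.15)&(Y<.12)
    print(f)
    circ(s,d&(S<60)&(V>110)&(Z<.04),.019,"silver")
    circ(s,d&(H>15)&(H<30)&(S>90)&(V>110)&(Z<.04),.019,"brass")
    red=((H<6)|(H>172))&(S>150)
    circ(s,d&red&(Z>.06)&(Z<.12),.085,"spent rim")
    q=c[d&red&(Z>.073)&(Z<.1)]; print("rim cloud mid",((np.percentile(q,3,0)+np.percentile(q,97,0))/2).round(4),(np.percentile(q,97,0)-np.percentile(q,3,0)).round(4))
    g=d&(Z>.01)&(Z<.03)
    circ(s,(X>.34)&(X<.45)&(Y<-.26)&(Y>-.36)&(Z>.045),.066,"fresh")
E
```

```text
top9
silver px 295.6 191.3 cen [0.524  0.0437] lsq [0.524  0.0437] d 0.073
brass px 348.3 181.6 cen [ 0.5442 -0.0789] lsq [ 0.5442 -0.0787] d 0.0723
spent rim px 318.3 158.8 cen [ 0.5887 -0.0102] lsq [ 0.5747 -0.0121] d 0.0442
rim cloud mid [ 0.5663 -0.0129  0.0811] [0.0572 0.0558 0.0114]
fresh px 454.8 241.7 cen [ 0.4013 -0.3071] lsq [ 0.4017 -0.307 ] d 0.0626
scene9
silver px 328.8 225.3 cen [0.5275 0.0466] lsq [0.5267 0.0439] d 0.0709
brass px 275.4 237.7 cen [ 0.5481 -0.0793] lsq [ 0.5474 -0.0792] d 0.0701
spent rim px 303.2 221.8 cen [ 0.5552 -0.0136] lsq [ 0.5672 -0.0135] d 0.054
rim cloud mid [ 0.5692 -0.0143  0.0792] [0.0556 0.0524 0.0116]
fresh px 175.7 186.3 cen [ 0.4096 -0.3067] lsq [ 0.4098 -0.3066] d 0.0695
```

{"fn": "carry_out", "kwargs": {"motion": [{"wx": 0,"wy": 0,"wz": 0.01,"x": -0.6,"y": -2.2,"z": 0,"gripper": 1},{"wx": 0,"wy": 0,"wz": 0,"x": -1.2,"y": -3.8,"z": 0,"gripper": 1},{"wx": 0,"wy": 0,"wz": 0,"x": -1.2,"y": -3.9,"z": 0,"gripper": 1},{"wx": 0,"wy": 0,"wz": 0,"x": -1.2,"y": -3.9,"z": 0,"gripper": 1},{"wx": 0,"wy": 0,"wz": 0,"x": -1.2,"y": -3.9,"z": 0,"gripper": 1},{"wx": 0,"wy": 0,"wz": 0,"x": -1.2,"y": -3.9,"z": 0,"gripper": 1},{"wx": 0,"wy": 0,"wz": 0,"x": -1.2,"y": -3.9,"z": 0,"gripper": 1},{"wx": 0,"wy": 0,"wz": 0,"x": -1.2,"y": -3.9,"z": 0,"gripper": 1},{"wx": 0,"wy": 0,"wz": 0,"x": -1.0,"y": -3.0,"z": 0,"gripper": 1},{"wx": 0,"wy": 0,"wz": 0,"x": -0.5,"y": -1.5,"z": 0,"gripper": 1}]}}

```text
time: 16.48
tool_pos: [0.5641, -0.0152, 0.2571]
eef_rot: [-0.087, 0.996, -0.001, -0.0]
contact_force: [-0.3, 0.5, 0.1]
opening: 1.001
```

{"fn": "carry_out", "kwargs": {"motion": [{"wx": 0,"wy": 0,"wz": 0,"x": 0,"y": -0.3,"z": 0,"gripper": 1},{"wx": 0,"wy": 0,"wz": 0,"x": 0,"y": 0,"z": 0,"gripper": 1}]}}

```text
time: 16.65
tool_pos: [0.5636, -0.0147, 0.2569]
eef_rot: [-0.088, 0.996, -0.0, -0.0]
contact_force: [-1.2, 0.7, -0.1]
opening: 1.0
```

```bash
python3 - <<'E'
from h import *
need(.567,-.013,.12,10)
s=load("pics/scene0.npz"); H,S,V=cv2.split(cv2.cvtColor(s["img"],cv2.COLOR_RGB2HSV).astype(np.int16))
# ivory foot edges vs plate
for r in (205,210,215,220,224): print(r,[(u,int(V[r,u]),int(S[r,u])) for u in range(312,348,2)])
E
```

```text
t 16.65 tcp [ 0.5636 -0.0147  0.2569] yaw 10.05 F [-1.2  0.7 -0.1] open 1.0
world d [  0.34   0.17 -13.69] now-axes cm [-0.38  0.11 13.69] after-turn axes cm [-0.37  0.11 13.69] turn [-0.    -0.001  0.001]
205 [(312, 145, 227), (314, 140, 219), (316, 100, 36), (318, 114, 67), (320, 118, 67), (322, 120, 64), (324, 128, 66), (326, 137, 63), (328, 141, 56), (330, 141, 63), (332, 146, 68), (334, 142, 61), (336, 145, 65), (338, 133, 75), (340, 135, 123), (342, 143, 250), (344, 142, 230), (346, 148, 224)]
210 [(312, 89, 183), (314, 93, 203), (316, 99, 49), (318, 111, 64), (320, 118, 63), (322, 117, 65), (324, 129, 61), (326, 141, 60), (328, 133, 59), (330, 144, 62), (332, 143, 62), (334, 143, 59), (336, 142, 61), (338, 130, 63), (340, 86, 36), (342, 72, 81), (344, 77, 106), (346, 87, 179)]
215 [(312, 87, 243), (314, 90, 187), (316, 90, 34), (318, 111, 71), (320, 118, 61), (322, 124, 66), (324, 130, 65), (326, 129, 69), (328, 137, 63), (330, 141, 65), (332, 143, 66), (334, 142, 61), (336, 138, 61), (338, 129, 73), (340, 84, 164), (342, 79, 184), (344, 83, 166), (346, 79, 178)]
220 [(312, 123, 245), (314, 158, 210), (316, 120, 89), (318, 110, 60), (320, 118, 65), (322, 127, 64), (324, 129, 63), (326, 137, 65), (328, 137, 63), (330, 142, 65), (332, 143, 66), (334, 145, 67), (336, 135, 66), (338, 162, 44), (340, 227, 26), (342, 101, 91), (344, 83, 190), (346, 83, 184)]
224 [(312, 67, 251), (314, 71, 251), (316, 157, 234), (318, 129, 99), (320, 119, 62), (322, 123, 73), (324, 128, 66), (326, 143, 62), (328, 141, 67), (330, 140, 64), (332, 140, 67), (334, 145, 65), (336, 134, 65), (338, 171, 45), (340, 240, 15), (342, 169, 33), (344, 79, 184), (346, 80, 175)]
```

{"fn": "carry_out", "kwargs": {"motion": [{"wx": 0,"wy": 0,"wz": 0,"x": -0.2,"y": 0.1,"z": 1,"gripper": 1},{"wx": 0,"wy": 0,"wz": 0,"x": -0.18,"y": 0,"z": 2,"gripper": 1},{"wx": 0,"wy": 0,"wz": 0,"x": 0,"y": 0,"z": 2.5,"gripper": 1},{"wx": 0,"wy": 0,"wz": 0,"x": 0,"y": 0,"z": 2.5,"gripper": 1},{"wx": 0,"wy": 0,"wz": 0,"x": 0,"y": 0,"z": 2.5,"gripper": 1},{"wx": 0,"wy": 0,"wz": 0,"x": 0,"y": 0,"z": 2,"gripper": 1},{"wx": 0,"wy": 0,"wz": 0,"x": 0,"y": 0,"z": 1,"gripper": 1},{"wx": 0,"wy": 0,"wz": 0,"x": 0,"y": 0,"z": 0,"gripper": 1}]}}

```text
time: 17.32
tool_pos: [0.5659, -0.0108, 0.1201]
eef_rot: [-0.089, 0.996, 0.0, -0.002]
contact_force: [-0.2, 0.5, -0.2]
opening: 1.004
```

```bash
python3 - <<'E'
from h import *
from bench import bot
need(.567,-.013,.038,10)
s=bot.snapshot("scene"); np.savez(f"pics/scene10.npz",**s)
cv2.imwrite("pics/scene10c.png",cv2.resize(s["img"][120:290,210:410,::-1],None,fx=3.5,fy=3.5))
E
```

```text
t 17.32 tcp [ 0.5659 -0.0108  0.1201] yaw 10.25 F [-0.2  0.5 -0.2] open 1.004
world d [ 0.11 -0.22 -8.21] now-axes cm [-0.1  -0.24  8.21] after-turn axes cm [-0.07 -0.24  8.21] turn [ 0.001 -0.003  0.004]
```

View pics/scene10c.png

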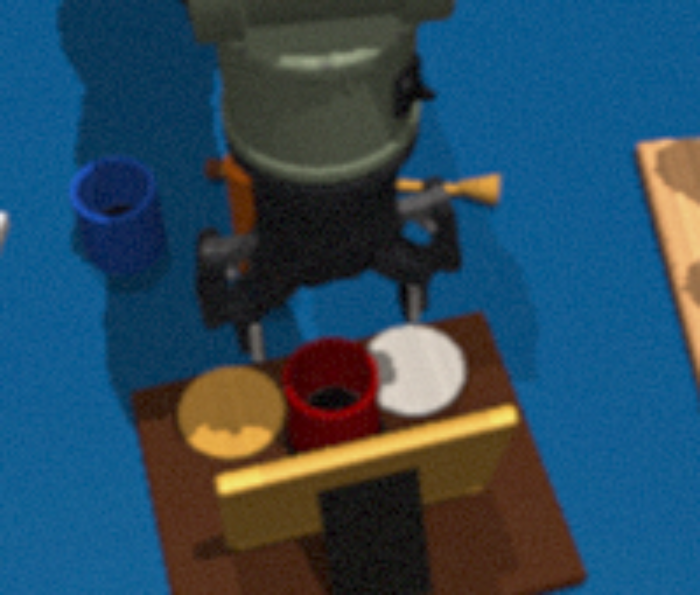

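```bash
python3 - <<'E'
from h import *
s=load("pics/scene10.npz"); c=cloud(s)
H,S,V=cv2.split(cv2.cvtColor(s["img"],cv2.COLOR_RGB2HSV).astype(np.int16))
X,Y,Z=c[...,0],c[...,1],c[...,2]
yt=np.array([-np.sin(np.radians(10.2)),np.cos(np.radians(10.2))]); xt=np.array([-yt[1],yt[0]])
p0=np.array([.5659,-.0108])
def ab(m,n):
    p=c[m]; q=p[:,:2]-p0; a=q@yt;b=q@xt; print(n,len(p),"jaw",np.percentile(a,[3,50,97]).round(4),"x",np.percentile(b,[3,50,97]).round(4),"z",np.percentile(p[:,2],[3,97]).round(3))
d=(X>.48)&(X<.66)&(Y>-.12)&(Y<.1)
f=d&(S<110)&(V<110)&(Z>.128)&(Z<.16)&(X<.61)
A=(c[...,:2]-p0)@yt
ab(f&(A>0),"fing+"); ab(f&(A<0),"fing-")
red=((H<6)|(H>172))&(S>150)&d
for lo in (.07,.075): ab(red&(Z>lo)&(Z<.1),"rim")
ab(red&(Z>.03)&(Z<.1),"glass")
E
```

```text
fing+ 38 jaw [0.0426 0.0468 0.0549] x [-0.0132 -0.0114  0.0006] z [0.138 0.159]
fing- 40 jaw [-0.0534 -0.0484 -0.0433] x [-0.013  -0.0114 -0.0073] z [0.136 0.159]
rim 263 jaw [-0.0301 -0.0029  0.0234] x [-0.0307 -0.0119  0.0243] z [0.071 0.085]
rim 207 jaw [-0.0302 -0.0026  0.0241] x [-0.0303 -0.009   0.0241] z [0.076 0.085]
glass 642 jaw [-0.03   -0.0026  0.0224] x [-0.0304  0.0022  0.0251] z [0.035 0.084]
```

{"fn": "carry_out", "kwargs": {"motion": [{"wx": 0,"wy": 0,"wz": 0.004,"x": -0.1,"y": -0.26,"z": 0,"gripper": 1},{"wx": 0,"wy": 0,"wz": 0,"x": 0,"y": 0,"z": 1,"gripper": 1},{"wx": 0,"wy": 0,"wz": 0,"x": 0,"y": 0,"z": 1.4,"gripper": 1},{"wx": 0,"wy": 0,"wz": 0,"x": 0,"y": 0,"z": 1.4,"gripper": 1},{"wx": 0,"wy": 0,"wz": 0,"x": 0,"y": 0,"z": 1.4,"gripper": 1},{"wx": 0,"wy": 0,"wz": 0,"x": 0,"y": 0,"z": 1.2,"gripper": 1},{"wx": 0,"wy": 0,"wz": 0,"x": 0,"y": 0,"z": 0.9,"gripper": 1},{"wx": 0,"wy": 0,"wz": 0,"x": 0,"y": 0,"z": 0.7,"gripper": 1},{"wx": 0,"wy": 0,"wz": 0,"x": 0,"y": 0,"z": 0.2,"gripper": 1},{"wx": 0,"wy": 0,"wz": 0,"x": 0,"y": 0,"z": 0,"gripper": 1}]}}

```text
time: 18.2
tool_pos: [0.5687, -0.0145, 0.04]
eef_rot: [-0.086, 0.996, -0.0, -0.0]
contact_force: [0.9, 0.1, -0.5]
opening: 1.004
```

```bash
python3 - <<'E'
from h import *
from bench import bot
need(.5665,-.0135,.038,10)
s=bot.snapshot("scene"); np.savez(f"pics/scene11.npz",**s)
cv2.imwrite("pics/scene11c.png",cv2.resize(s["img"][120:290,210:410,::-1],None,fx=3.5,fy=3.5))
E
```

```text
t 18.2 tcp [ 0.5687 -0.0145  0.04  ] yaw 9.92 F [ 0.9  0.1 -0.5] open 1.004
world d [-0.22  0.1  -0.2 ] now-axes cm [0.2  0.14 0.2 ] after-turn axes cm [0.2  0.14 0.2 ] turn [ 0.    -0.    -0.001]
```

View pics/scene11c.png

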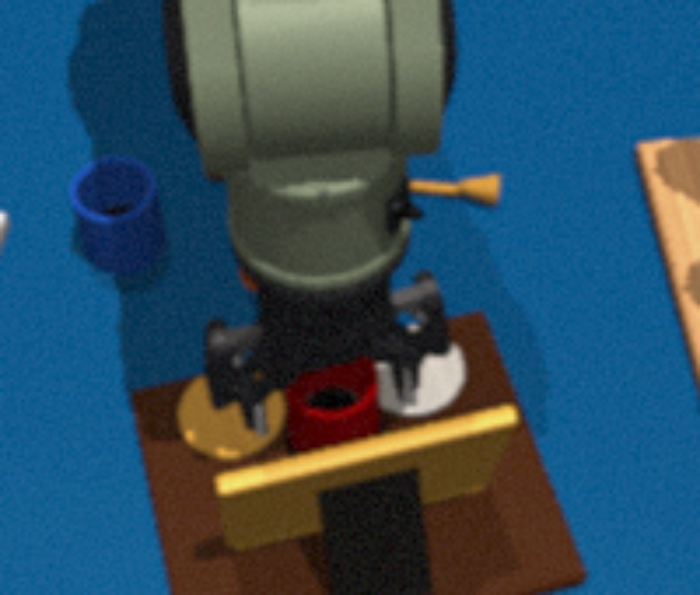

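{"fn": "carry_out", "kwargs": {"motion": [{"wx": 0,"wy": 0,"wz": 0,"x": 0.2,"y": 0.12,"z": 0.2,"gripper": 1},{"wx": 0,"wy": 0,"wz": 0,"x": 0,"y": 0,"z": 0,"gripper": 0.85},{"wx": 0,"wy": 0,"wz": 0,"x": 0,"y": 0,"z": 0,"gripper": 0.77},{"wx": 0,"wy": 0,"wz": 0,"x": 0,"y": 0,"z": 0,"gripper": 0.73},{"wx": 0,"wy": 0,"wz": 0,"x": 0,"y": 0,"z": 0,"gripper": 0.69},{"wx": 0,"wy": 0,"wz": 0,"x": 0,"y": 0,"z": 0,"gripper": 0.65},{"wx": 0,"wy": 0,"wz": 0,"x": 0,"y": 0,"z": 0,"gripper": 0.4},{"wx": 0,"wy": 0,"wz": 0,"x": 0,"y": 0,"z": 0,"gripper": 0},{"wx": 0,"wy": 0,"wz": 0,"x": 0,"y": 0,"z": 0,"gripper": 0}]}}

```text
time: 19.0
tool_pos: [0.5667, -0.0136, 0.0389]
eef_rot: [-0.086, 0.996, 0.0, 0.0]
contact_force: [-2.8, -0.1, 10.1]
opening: 0.691
```

{"fn": "carry_out", "kwargs": {"motion": [{"wx": 0,"wy": 0,"wz": 0,"x": 0,"y": 0,"z": -0.3,"gripper": 0},{"wx": 0,"wy": 0,"wz": 0,"x": 0,"y": 0,"z": -0.7,"gripper": 0},{"wx": 0,"wy": 0,"wz": 0,"x": 0,"y": 0,"z": -1.2,"gripper": 0},{"wx": 0,"wy": 0,"wz": 0,"x": 0,"y": 0,"z": -1.6,"gripper": 0},{"wx": 0,"wy": 0,"wz": 0,"x": 0,"y": 0,"z": -1.6,"gripper": 0},{"wx": 0,"wy": 0,"wz": 0,"x": 0,"y": 0,"z": -1.6,"gripper": 0},{"wx": 0,"wy": 0,"wz": 0,"x": 0,"y": 0,"z": -1.4,"gripper": 0},{"wx": 0,"wy": 0,"wz": 0,"x": 0,"y": 0,"z": -0.8,"gripper": 0},{"wx": 0,"wy": 0,"wz": 0,"x": 0,"y": 0,"z": -0.4,"gripper": 0},{"wx": 0,"wy": 0,"wz": 0,"x": 0,"y": 0,"z": 0,"gripper": 0}]}}

```text
time: 19.83
tool_pos: [0.5669, -0.0136, 0.1353]
eef_rot: [-0.086, 0.996, -0.0, 0.001]
contact_force: [-0.4, 0.6, -2.6]
opening: 0.691
```

```bash
python3 - <<'E'
from h import *
from bench import bot
need(.51,-.345,.12,10)
E
```

```text
t 19.83 tcp [ 0.5669 -0.0136  0.1353] yaw 9.92 F [-0.4  0.6 -2.6] open 0.691
world d [ -5.69 -33.14  -1.53] now-axes cm [ 11.32 -31.66   1.52] after-turn axes cm [ 11.36 -31.65   1.53] turn [-0.     0.001 -0.001]
```

{"fn": "carry_out", "kwargs": {"motion": [{"wx": 0,"wy": 0,"wz": 0,"x": 0.4,"y": -1,"z": 0,"gripper": 0},{"wx": 0,"wy": 0,"wz": 0,"x": 0.8,"y": -2,"z": 0,"gripper": 0},{"wx": 0,"wy": 0,"wz": 0,"x": 1.1,"y": -3,"z": 0,"gripper": 0},{"wx": 0,"wy": 0,"wz": 0,"x": 1.2,"y": -3.5,"z": 0,"gripper": 0},{"wx": 0,"wy": 0,"wz": 0,"x": 1.3,"y": -3.8,"z": 0,"gripper": 0},{"wx": 0,"wy": 0,"wz": 0,"x": 1.3,"y": -3.8,"z": 0,"gripper": 0},{"wx": 0,"wy": 0,"wz": 0,"x": 1.3,"y": -3.8,"z": 0,"gripper": 0},{"wx": 0,"wy": 0,"wz": 0,"x": 1.2,"y": -3.5,"z": 0,"gripper": 0},{"wx": 0,"wy": 0,"wz": 0,"x": 1.1,"y": -3.0,"z": 0,"gripper": 0},{"wx": 0,"wy": 0,"wz": 0,"x": 0.8,"y": -2.2,"z": 0,"gripper": 0}]}}

```text
time: 20.67
tool_pos: [0.5117, -0.3273, 0.1333]
eef_rot: [-0.085, 0.996, -0.0, -0.001]
contact_force: [-0.1, -0.1, -3.6]
opening: 0.689
```

{"fn": "carry_out", "kwargs": {"motion": [{"wx": 0,"wy": 0,"wz": 0,"x": 0.5,"y": -1.3,"z": 0,"gripper": 0},{"wx": 0,"wy": 0,"wz": 0,"x": 0.3,"y": -0.7,"z": 0,"gripper": 0},{"wx": 0,"wy": 0,"wz": 0,"x": 0,"y": 0,"z": 0.5,"gripper": 0},{"wx": 0,"wy": 0,"wz": 0,"x": 0,"y": 0,"z": 1.2,"gripper": 0},{"wx": 0,"wy": 0,"wz": 0,"x": 0,"y": 0,"z": 1.6,"gripper": 0},{"wx": 0,"wy": 0,"wz": 0,"x": 0,"y": 0,"z": 1.6,"gripper": 0},{"wx": 0,"wy": 0,"wz": 0,"x": 0,"y": 0,"z": 1.4,"gripper": 0},{"wx": 0,"wy": 0,"wz": 0,"x": 0,"y": 0,"z": 0.8,"gripper": 0},{"wx": 0,"wy": 0,"wz": 0,"x": 0,"y": 0,"z": 0.4,"gripper": 0},{"wx": 0,"wy": 0,"wz": 0,"x": 0,"y": 0,"z": 0,"gripper": 0}]}}

```text
time: 21.5
tool_pos: [0.5096, -0.3432, 0.0582]
eef_rot: [-0.087, 0.996, 0.001, -0.001]
contact_force: [-0.2, -0.1, -2.9]
opening: 0.692
```

```bash
python3 - <<'E'
from h import *
from bench import bot
need(.51,-.345,.0239,10)
for n in ("scene","top"):
    s=bot.snapshot(n); np.savez(f"pics/{n}12.npz",**s)
s=load("pics/scene12.npz");cv2.imwrite("pics/scene12c.png",cv2.resize(s["img"][100:300,110:390,::-1],None,fx=2.7,fy=2.7))
E
```

```text
t 21.5 tcp [ 0.5096 -0.3432  0.0582] yaw 9.99 F [-0.2 -0.1 -2.9] open 0.692
world d [ 0.04 -0.18 -3.43] now-axes cm [-0.01 -0.19  3.43] after-turn axes cm [-0.01 -0.19  3.43] turn [ 0.001 -0.001 -0.   ]
```

View pics/scene12c.png

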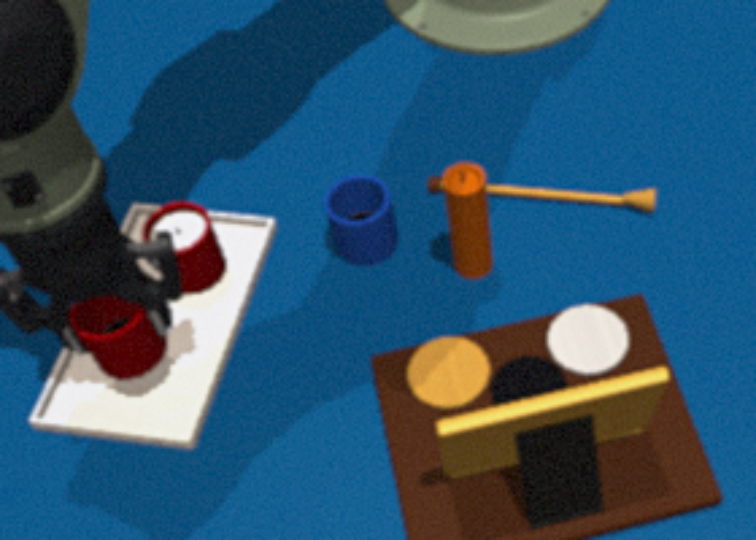

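{"fn": "carry_out", "kwargs": {"motion": [{"wx": 0,"wy": 0,"wz": 0,"x": 0,"y": -0.1,"z": 0.6,"gripper": 0},{"wx": 0,"wy": 0,"wz": 0,"x": 0,"y": 0,"z": 0.8,"gripper": 0},{"wx": 0,"wy": 0,"wz": 0,"x": 0,"y": 0,"z": 0.7,"gripper": 0},{"wx": 0,"wy": 0,"wz": 0,"x": 0,"y": 0,"z": 0.4,"gripper": 0},{"wx": 0,"wy": 0,"wz": 0,"x": 0,"y": 0,"z": 0.3,"gripper": 0},{"wx": 0,"wy": 0,"wz": 0,"x": 0,"y": 0,"z": 0.2,"gripper": 0},{"wx": 0,"wy": 0,"wz": 0,"x": 0,"y": 0,"z": 0,"gripper": 0}]}}

```text
time: 22.18
tool_pos: [0.5097, -0.3453, 0.0289]
eef_rot: [-0.086, 0.996, 0.0, -0.0]
contact_force: [0.3, 0.3, -3.5]
opening: 0.692
```

{"fn": "carry_out", "kwargs": {"motion": [{"wx": 0,"wy": 0,"wz": 0,"x": 0,"y": 0,"z": 0.1,"gripper": 0},{"wx": 0,"wy": 0,"wz": 0,"x": 0,"y": 0,"z": 0.1,"gripper": 0},{"wx": 0,"wy": 0,"wz": 0,"x": 0,"y": 0,"z": 0,"gripper": 0}]}}

```text
time: 22.43
tool_pos: [0.5099, -0.3454, 0.0273]
eef_rot: [-0.086, 0.996, -0.0, 0.0]
contact_force: [0.3, -0.2, -3.1]
opening: 0.691
```

{"fn": "carry_out", "kwargs": {"motion": [{"wx": 0,"wy": 0,"wz": 0,"x": 0,"y": 0,"z": 0.15,"gripper": 0},{"wx": 0,"wy": 0,"wz": 0,"x": 0,"y": 0,"z": 0.1,"gripper": 0},{"wx": 0,"wy": 0,"wz": 0,"x": 0,"y": 0,"z": 0,"gripper": 0}]}}

```text
time: 22.68
tool_pos: [0.5098, -0.3453, 0.0246]
eef_rot: [-0.086, 0.996, 0.0, -0.0]
contact_force: [-0.1, -0.1, -3.1]
opening: 0.69
```

{"fn": "carry_out", "kwargs": {"motion": [{"wx": 0,"wy": 0,"wz": 0,"x": 0,"y": 0,"z": 0.08,"gripper": 0},{"wx": 0,"wy": 0,"wz": 0,"x": 0,"y": 0,"z": 0.08,"gripper": 0},{"wx": 0,"wy": 0,"wz": 0,"x": 0,"y": 0,"z": 0,"gripper": 0}]}}

```text
time: 22.93
tool_pos: [0.5099, -0.3454, 0.0239]
eef_rot: [-0.086, 0.996, -0.0, 0.0]
contact_force: [-3.6, 3.1, 11.2]
opening: 0.69
```

{"fn": "carry_out", "kwargs": {"motion": [{"wx": 0,"wy": 0,"wz": 0,"x": 0,"y": 0,"z": 0,"gripper": 0.73},{"wx": 0,"wy": 0,"wz": 0,"x": 0,"y": 0,"z": 0,"gripper": 0.8},{"wx": 0,"wy": 0,"wz": 0,"x": 0,"y": 0,"z": 0,"gripper": 0.92},{"wx": 0,"wy": 0,"wz": 0,"x": 0,"y": 0,"z": 0,"gripper": 1},{"wx": 0,"wy": 0,"wz": 0,"x": 0,"y": 0,"z": 0,"gripper": 1},{"wx": 0,"wy": 0,"wz": 0,"x": 0,"y": 0,"z": -0.5,"gripper": 1},{"wx": 0,"wy": 0,"wz": 0,"x": 0,"y": 0,"z": -2,"gripper": 1},{"wx": 0,"wy": 0,"wz": 0,"x": 0,"y": 0,"z": -3,"gripper": 1},{"wx": 0,"wy": 0,"wz": 0,"x": 0,"y": 0,"z": -3,"gripper": 1},{"wx": 0,"wy": 0,"wz": 0,"x": 0,"y": 0,"z": -2,"gripper": 1}]}}

```text
time: 23.77
tool_pos: [0.5103, -0.3458, 0.1312]
eef_rot: [-0.086, 0.996, -0.001, 0.001]
contact_force: [-0.0, -0.8, 0.9]
opening: 0.996
```

```bash
python3 - <<'E'
from h import *
from bench import bot
need(.403,-.308,.13,10)
for n in ("scene","top"):
    s=bot.snapshot(n); np.savez(f"pics/{n}13.npz",**s)
    c=cloud(s); X,Y,Z=c[...,0],c[...,1],c[...,2]
    H,S,V=cv2.split(cv2.cvtColor(s["img"],cv2.COLOR_RGB2HSV).astype(np.int16))
    d=(X>.52)&(X<.62)&(Y>-.07)&(Y<.04)&(Z<.04)
    print(n); circ(s,d&(V<45),.019,"slate")
    d=(X>.47)&(X<.62)&(Y>-.15)&(Y<.12)
    circ(s,d&(S<60)&(V>110)&(Z<.04),.019,"silver")
    circ(s,d&(H>15)&(H<30)&(S>90)&(V>110)&(Z<.04),.019,"brass")
s=load("pics/scene13.npz");cv2.imwrite("pics/scene13c.png",cv2.resize(s["img"][100:300,110:390,::-1],None,fx=2.7,fy=2.7))
s=load("pics/top13.npz");cv2.imwrite("pics/top13c.png",cv2.resize(s["img"][90:290,240:510,::-1],None,fx=2.7,fy=2.7))
E
```

```text
t 23.77 tcp [ 0.5103 -0.3458  0.1312] yaw 9.91 F [-0.  -0.8  0.9] open 0.996
world d [-10.73   3.78  -0.12] now-axes cm [9.92 5.57 0.09] after-turn axes cm [9.91 5.59 0.12] turn [-0.001  0.002 -0.002]
scene
slate px 304.2 239.9 cen [ 0.5609 -0.0141] lsq [ 0.5663 -0.0132] d 0.0569
silver px 327.4 225.4 cen [0.5274 0.0433] lsq [0.5266 0.043 ] d 0.0716
brass px 275.7 237.5 cen [ 0.5478 -0.0786] lsq [ 0.5472 -0.0785] d 0.0713
topTraceback (most recent call last):
  File "<stdin>", line 9, in <module>
  File "h.py", line 26, in circ
    k=max(cv2.findContours(m,cv2.RETR_EXTERNAL,cv2.CHAIN_APPROX_NONE)[0],key=cv2.contourArea)
ValueError: max() iterable argument is empty
```

```bash
python3 - <<'E'
from h import *
from bench import bot
s=load("pics/scene13.npz");cv2.imwrite("pics/scene13c.png",cv2.resize(s["img"][100:300,110:390,::-1],None,fx=2.7,fy=2.7))
s=load("pics/top13.npz");cv2.imwrite("pics/top13c.png",cv2.resize(s["img"][90:290,240:510,::-1],None,fx=2.7,fy=2.7))
for n in ("top12","top13"):
    s=load(f"pics/{n}.npz"); c=cloud(s); X,Y,Z=c[...,0],c[...,1],c[...,2]
    H,S,V=cv2.split(cv2.cvtColor(s["img"],cv2.COLOR_RGB2HSV).astype(np.int16))
    d=(X>.52)&(X<.62)&(Y>-.07)&(Y<.04)&(Z<.04); print(n,np.percentile(V[d],[1,10,30,60]),V[170:172,320])
    d=(X>.47)&(X<.62)&(Y>-.15)&(Y<.12)
    circ(s,d&(S<60)&(V>110)&(Z<.04),.019,"silver")
    circ(s,d&(H>15)&(H<30)&(S>90)&(V>110)&(Z<.04),.019,"brass")
    d=(X>.52)&(X<.61)&(Y>-.07)&(Y<.04)&(Z<.06)
    circ(s,d&(S<70)&(V<90),.019,"slate")
    circ(s,d&(V<70),.019,"slate")
E
```

```text
top12 [ 64.  69.  82. 116.] [70 70]
silver px 295.6 191.3 cen [0.524  0.0437] lsq [0.524  0.0437] d 0.073
brass px 348.0 181.5 cen [ 0.5443 -0.0782] lsq [ 0.5444 -0.078 ] d 0.0722
slate px 319.0 171.9 cen [ 0.5681 -0.0116] lsq [ 0.5682 -0.0115] d 0.0635
slate px 326.6 172.7 cen [ 0.5658 -0.0291] lsq [ 0.567  -0.0147] d 0.0561
top13 [ 65.   69.   82.2 116. ] [70 73]
silver px 295.4 191.3 cen [0.5241 0.044 ] lsq [0.5241 0.0438] d 0.0729
brass px 348.0 181.4 cen [ 0.5446 -0.0782] lsq [ 0.5445 -0.0782] d 0.0726
slate px 319.0 172.0 cen [ 0.568  -0.0115] lsq [ 0.5682 -0.0115] d 0.0637
slate px 326.6 173.4 cen [ 0.5642 -0.0289] lsq [ 0.5659 -0.0192] d 0.0495
```

View pics/scene13c.png

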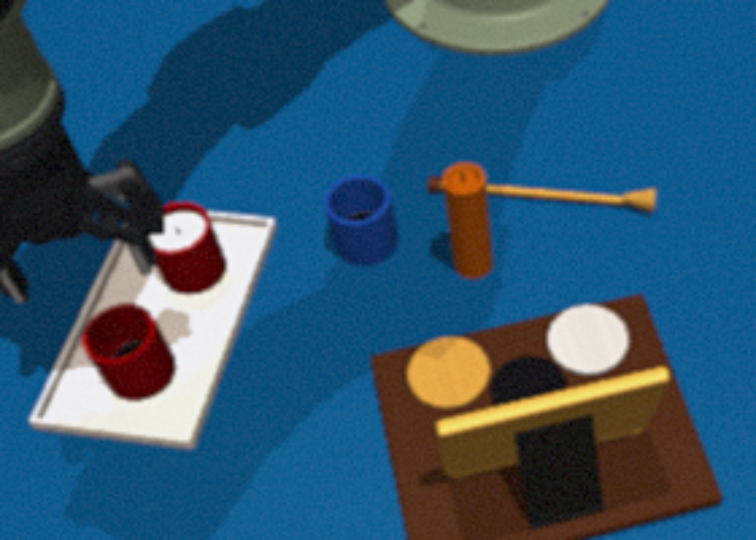

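View pics/top13c.png

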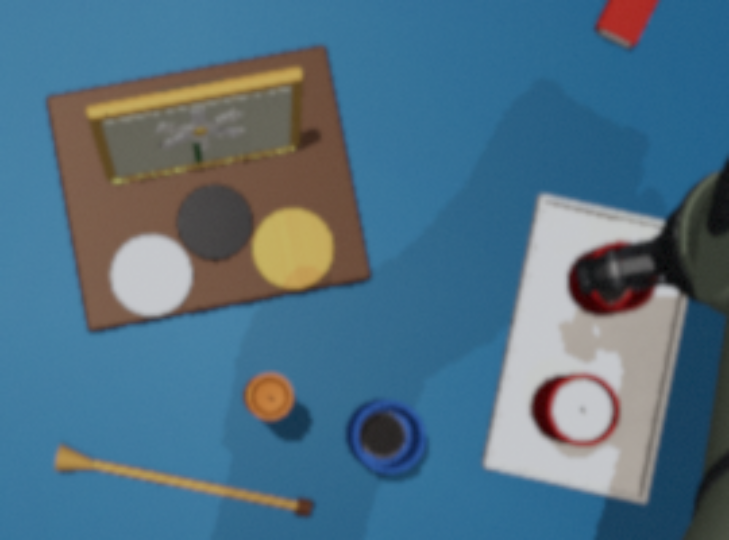

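```bash
python3 - <<'E'
from h import *
for n in ("top13","scene13"):
    s=load(f"pics/{n}.npz"); c=cloud(s); X,Y,Z=c[...,0],c[...,1],c[...,2]
    H,S,V=cv2.split(cv2.cvtColor(s["img"],cv2.COLOR_RGB2HSV).astype(np.int16))
    print(n)
    for nm,m,z in (("ivory",(X>.45)&(X<.57)&(Y>.25)&(Y<.36)&(Z>.18)&(Z<.21),.196),("honey",(X>.35)&(X<.45)&(Y>.25)&(Y<.36)&(Z>.18)&(Z<.21),.196),("fresh",(X>.34)&(X<.45)&(Y<-.26)&(Y>-.36)&(Z>.045)&(Z<.08),.068),("spent",(X>.45)&(X<.56)&(Y<-.29)&(Y>-.4)&(Z>.05)&(Z<.08),.068)):
        circ(s,m,z,nm); p=c[m]; print("   cloud mid",((np.percentile(p,2,0)+np.percentile(p,98,0))/2).round(4))
E
```

```text
top13
ivory px 160.7 193.7 cen [0.5093 0.3001] lsq [0.5095 0.3002] d 0.0559
   cloud mid [0.5097 0.3016 0.1908]
honey px 159.1 249.7 cen [0.4003 0.3029] lsq [0.4001 0.3026] d 0.0558
   cloud mid [0.4006 0.3038 0.1908]
fresh px 454.9 241.6 cen [ 0.4015 -0.3067] lsq [ 0.4019 -0.3066] d 0.0623
   cloud mid [ 0.401  -0.3075  0.0612]
spent px 463.7 203.3 cen [ 0.4856 -0.3296] lsq [ 0.4902 -0.3323] d 0.026
   cloud mid [ 0.5086 -0.3452  0.0614]
scene13
ivory px 452.6 163.1 cen [0.5187 0.2976] lsq [0.5183 0.2978] d 0.0604
   cloud mid [0.5125 0.3004 0.1888]
honey px 438.7 126.0 cen [0.4101 0.2998] lsq [0.4093 0.3001] d 0.0617
   cloud mid [0.4023 0.3031 0.1884]
fresh px 177.9 187.0 cen [ 0.4141 -0.3005] lsq [ 0.412  -0.3034] d 0.0671
   cloud mid [ 0.4045 -0.3042  0.058 ]
spent px 154.3 224.8 cen [ 0.5169 -0.3421] lsq [ 0.5162 -0.3413] d 0.0673
   cloud mid [ 0.5121 -0.3442  0.0603]
```

```bash
python3 - <<'E'
from h import *
for n in ("top12","top13"):
    s=load(f"pics/{n}.npz"); c=cloud(s); X,Y,Z=c[...,0],c[...,1],c[...,2]
    H,S,V=cv2.split(cv2.cvtColor(s["img"],cv2.COLOR_RGB2HSV).astype(np.int16))
    d=(X>.47)&(X<.62)&(Y>-.15)&(Y<.12)&(Z<.04)
    for nm,m in (("silver",d&(S<60)&(V>110)),("brass",d&(H>15)&(H<30)&(S>90)&(V>110)),("slate",(X>.52)&(X<.61)&(Y>-.07)&(Y<.04)&d&(S<70)&(V<90))):
        m=cv2.morphologyEx(m.astype(np.uint8),cv2.MORPH_OPEN,np.ones((3,3)))>0
        p=c[m]; print(nm,p.mean(0).round(4),((np.percentile(p,2,0)+np.percentile(p,98,0))/2).round(4))
t=load("pics/top0.npz"); c=cloud(t); X,Y,Z=c[...,0],c[...,1],c[...,2]
for nm,m in (("ivory0",(X>.45)&(X<.57)&(Y>0)&(Y<.09)&(Z>.18)&(Z<.21)),("honey0",(X>.5)&(X<.6)&(Y<-.03)&(Y>-.13)&(Z>.18)&(Z<.21))):
    p=c[m]; print(nm,p.mean(0).round(4),((np.percentile(p,2,0)+np.percentile(p,98,0))/2).round(4))
E
```

```text
silver [0.5242 0.0437 0.0175] [0.5249 0.0439 0.0168]
brass [ 0.5477 -0.0722  0.0177] [ 0.5619 -0.0243  0.0168]
slate [ 0.5682 -0.0115  0.0181] [ 0.568  -0.0115  0.0181]
silver [0.5242 0.044  0.0176] [0.525  0.0439 0.0169]
brass [ 0.5479 -0.0723  0.0177] [ 0.562  -0.0244  0.0174]
slate [ 0.5682 -0.0115  0.0179] [ 0.5682 -0.0115  0.018 ]
ivory0 [0.5223 0.0422 0.1945] [0.522  0.0419 0.1946]
honey0 [ 0.5456 -0.0793  0.1943] [ 0.5451 -0.0792  0.1936]
```

{"fn": "carry_out", "kwargs": {"motion": [{"wx": 0,"wy": 0,"wz": 0,"x": 1,"y": 0.6,"z": 0,"gripper": 1},{"wx": 0,"wy": 0,"wz": 0,"x": 2,"y": 1.1,"z": 0,"gripper": 1},{"wx": 0,"wy": 0,"wz": 0,"x": 2.5,"y": 1.4,"z": 0,"gripper": 1},{"wx": 0,"wy": 0,"wz": 0,"x": 2.5,"y": 1.4,"z": 0,"gripper": 1},{"wx": 0,"wy": 0,"wz": 0,"x": 1.4,"y": 0.8,"z": 0,"gripper": 1},{"wx": 0,"wy": 0,"wz": 0,"x": 0.6,"y": 0.3,"z": 0,"gripper": 1},{"wx": 0,"wy": 0,"wz": 0,"x": 0,"y": 0,"z": 0,"gripper": 1},{"wx": 0,"wy": 0,"wz": 0,"x": 0,"y": 0,"z": 0,"gripper": 1}]}}

```text
time: 24.53
tool_pos: [0.4026, -0.3077, 0.1284]
eef_rot: [-0.087, 0.996, -0.0, 0.0]
contact_force: [-0.8, -0.2, -0.6]
opening: 0.998
```

```bash
python3 - <<'E'
from h import *
from bench import bot
need(.402,-.308,.026,10)
s=bot.snapshot("scene"); np.savez(f"pics/scene14.npz",**s)
cv2.imwrite("pics/scene14c.png",cv2.resize(s["img"][70:270,60:260,::-1],None,fx=3,fy=3))
c=cloud(s); X,Y,Z=c[...,0],c[...,1],c[...,2]
m=(X>.34)&(X<.46)&(Y<-.25)&(Y>-.37)&(Z>.045)&(Z<.08); p=c[m]; print(len(p),((np.percentile(p,2,0)+np.percentile(p,98,0))/2).round(4))
E
```

```text
t 24.53 tcp [ 0.4026 -0.3077  0.1284] yaw 9.93 F [-0.8 -0.2 -0.6] open 0.998
world d [ -0.06  -0.03 -10.24] now-axes cm [ 7.000e-02 -1.000e-02  1.024e+01] after-turn axes cm [ 6.000e-02 -1.000e-02  1.024e+01] turn [-0.     0.001 -0.001]
536 [ 0.4046 -0.3082  0.0583]
```

View pics/scene14c.png

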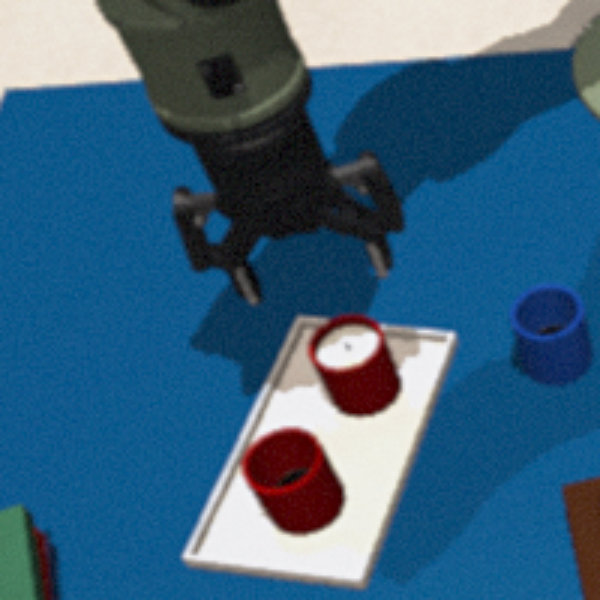

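The burnt-out glass stands upright in the tray at crop (292,480). The gripper is above the full one, whose rim is at (345,345), so I go down.

{"fn": "carry_out", "kwargs": {"motion": [{"wx": 0,"wy": 0,"wz": 0,"x": 0,"y": 0,"z": 0.6,"gripper": 1},{"wx": 0,"wy": 0,"wz": 0,"x": 0,"y": 0,"z": 1.2,"gripper": 1},{"wx": 0,"wy": 0,"wz": 0,"x": 0,"y": 0,"z": 1.6,"gripper": 1},{"wx": 0,"wy": 0,"wz": 0,"x": 0,"y": 0,"z": 1.6,"gripper": 1},{"wx": 0,"wy": 0,"wz": 0,"x": 0,"y": 0,"z": 1.6,"gripper": 1},{"wx": 0,"wy": 0,"wz": 0,"x": 0,"y": 0,"z": 1.4,"gripper": 1},{"wx": 0,"wy": 0,"wz": 0,"x": 0,"y": 0,"z": 1.0,"gripper": 1},{"wx": 0,"wy": 0,"wz": 0,"x": 0,"y": 0,"z": 0.7,"gripper": 1},{"wx": 0,"wy": 0,"wz": 0,"x": 0,"y": 0,"z": 0.4,"gripper": 1},{"wx": 0,"wy": 0,"wz": 0,"x": 0,"y": 0,"z": 0,"gripper": 1}]}}

```text
time: 25.42
tool_pos: [0.4017, -0.3074, 0.0266]
eef_rot: [-0.087, 0.996, 0.0, -0.0]
contact_force: [-0.5, 0.4, -0.4]
opening: 0.996
```

```bash
python3 - <<'E'
from h import *
from bench import bot
need(.402,-.308,.026,10)
s=bot.snapshot("scene"); np.savez(f"pics/scene15.npz",**s)
cv2.imwrite("pics/scene15c.png",cv2.resize(s["img"][70:270,60:260,::-1],None,fx=3,fy=3))
E
```

```text
t 25.42 tcp [ 0.4017 -0.3074  0.0266] yaw 9.93 F [-0.5  0.4 -0.4] open 0.996
world d [ 0.03 -0.06 -0.06] now-axes cm [-0.02 -0.07  0.06] after-turn axes cm [-0.02 -0.07  0.06] turn [ 0.    -0.001 -0.001]
```

View pics/scene15c.png

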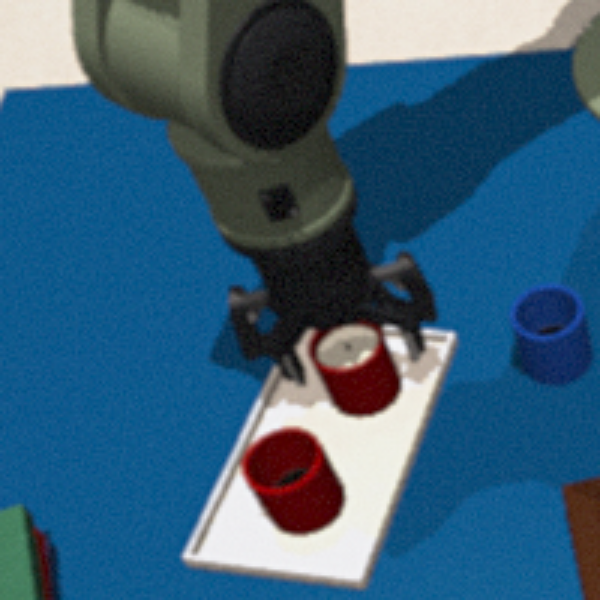

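{"fn": "carry_out", "kwargs": {"motion": [{"wx": 0,"wy": 0,"wz": 0,"x": 0,"y": 0,"z": 0,"gripper": 0.85},{"wx": 0,"wy": 0,"wz": 0,"x": 0,"y": 0,"z": 0,"gripper": 0.77},{"wx": 0,"wy": 0,"wz": 0,"x": 0,"y": 0,"z": 0,"gripper": 0.73},{"wx": 0,"wy": 0,"wz": 0,"x": 0,"y": 0,"z": 0,"gripper": 0.69},{"wx": 0,"wy": 0,"wz": 0,"x": 0,"y": 0,"z": 0,"gripper": 0.65},{"wx": 0,"wy": 0,"wz": 0,"x": 0,"y": 0,"z": 0,"gripper": 0.4},{"wx": 0,"wy": 0,"wz": 0,"x": 0,"y": 0,"z": 0,"gripper": 0},{"wx": 0,"wy": 0,"wz": 0,"x": 0,"y": 0,"z": 0,"gripper": 0}]}}

```text
time: 26.13
tool_pos: [0.4021, -0.308, 0.0281]
eef_rot: [-0.086, 0.996, -0.001, 0.001]
contact_force: [-1.3, -0.7, 13.3]
opening: 0.693
```

{"fn": "carry_out", "kwargs": {"motion": [{"wx": 0,"wy": 0,"wz": 0,"x": 0,"y": 0,"z": -0.3,"gripper": 0},{"wx": 0,"wy": 0,"wz": 0,"x": 0,"y": 0,"z": -0.7,"gripper": 0},{"wx": 0,"wy": 0,"wz": 0,"x": 0,"y": 0,"z": -1.4,"gripper": 0},{"wx": 0,"wy": 0,"wz": 0,"x": 0,"y": 0,"z": -2,"gripper": 0},{"wx": 0,"wy": 0,"wz": 0,"x": 0,"y": 0,"z": -2.4,"gripper": 0},{"wx": 0,"wy": 0,"wz": 0,"x": 0,"y": 0,"z": -2.4,"gripper": 0},{"wx": 0,"wy": 0,"wz": 0,"x": 0,"y": 0,"z": -2,"gripper": 0},{"wx": 0,"wy": 0,"wz": 0,"x": 0,"y": 0,"z": -1.2,"gripper": 0},{"wx": 0,"wy": 0,"wz": 0,"x": 0,"y": 0,"z": -0.5,"gripper": 0},{"wx": 0,"wy": 0,"wz": 0,"x": 0,"y": 0,"z": 0,"gripper": 0}]}}

```text
time: 26.97
tool_pos: [0.402, -0.3076, 0.1573]
eef_rot: [-0.086, 0.996, -0.0, 0.001]
contact_force: [0.8, 0.3, -3.3]
opening: 0.688
```

```bash
python3 - <<'E'
from h import *
from bench import bot
need(.569,-.0117,.15,10)
E
```

```text
t 26.97 tcp [ 0.402  -0.3076  0.1573] yaw 9.92 F [ 0.8  0.3 -3.3] open 0.688
world d [16.7  29.59 -0.73] now-axes cm [-21.54  26.27   0.74] after-turn axes cm [-21.58  26.24   0.73] turn [-0.001  0.001 -0.001]
```

{"fn": "carry_out", "kwargs": {"motion": [{"wx": 0,"wy": 0,"wz": 0,"x": -0.6,"y": 0.8,"z": 0,"gripper": 0},{"wx": 0,"wy": 0,"wz": 0,"x": -1.3,"y": 1.6,"z": 0,"gripper": 0},{"wx": 0,"wy": 0,"wz": 0,"x": -1.9,"y": 2.3,"z": 0,"gripper": 0},{"wx": 0,"wy": 0,"wz": 0,"x": -2.2,"y": 2.6,"z": 0,"gripper": 0},{"wx": 0,"wy": 0,"wz": 0,"x": -2.3,"y": 2.8,"z": 0,"gripper": 0},{"wx": 0,"wy": 0,"wz": 0,"x": -2.3,"y": 2.8,"z": 0,"gripper": 0},{"wx": 0,"wy": 0,"wz": 0,"x": -2.3,"y": 2.8,"z": 0,"gripper": 0},{"wx": 0,"wy": 0,"wz": 0,"x": -2.3,"y": 2.8,"z": 0,"gripper": 0},{"wx": 0,"wy": 0,"wz": 0,"x": -2.0,"y": 2.5,"z": 0,"gripper": 0},{"wx": 0,"wy": 0,"wz": 0,"x": -1.6,"y": 2.0,"z": 0,"gripper": 0}]}}

```text
time: 27.8
tool_pos: [0.5476, -0.0448, 0.1549]
eef_rot: [-0.088, 0.996, 0.0, -0.001]
contact_force: [-0.5, 0.3, -2.9]
opening: 0.689
```

{"fn": "carry_out", "kwargs": {"motion": [{"wx": 0,"wy": 0,"wz": 0,"x": -1.2,"y": 1.4,"z": 0,"gripper": 0},{"wx": 0,"wy": 0,"wz": 0,"x": -0.8,"y": 1,"z": 0,"gripper": 0},{"wx": 0,"wy": 0,"wz": 0,"x": -0.4,"y": 0.5,"z": 0,"gripper": 0},{"wx": 0,"wy": 0,"wz": 0,"x": 0,"y": 0,"z": 0,"gripper": 0},{"wx": 0,"wy": 0,"wz": 0,"x": 0,"y": 0,"z": 0,"gripper": 0}]}}

```text
time: 28.22
tool_pos: [0.5653, -0.0166, 0.1558]
eef_rot: [-0.086, 0.996, -0.0, -0.001]
contact_force: [-0.6, -1.1, -3.4]
opening: 0.685
```

```bash
python3 - <<'E'
from h import *
from bench import bot
need(.569,-.0117,.0431,10)
E
```

```text
t 28.22 tcp [ 0.5653 -0.0166  0.1558] yaw 9.88 F [-0.6 -1.1 -3.4] open 0.685
world d [  0.37   0.49 -11.27] now-axes cm [-0.46  0.43 11.27] after-turn axes cm [-0.45  0.42 11.27] turn [-0.    -0.001 -0.002]
```

{"fn": "carry_out", "kwargs": {"motion": [{"wx": 0,"wy": 0,"wz": 0,"x": -0.2,"y": 0.2,"z": 0.5,"gripper": 0},{"wx": 0,"wy": 0,"wz": 0,"x": -0.25,"y": 0.22,"z": 1,"gripper": 0},{"wx": 0,"wy": 0,"wz": 0,"x": 0,"y": 0,"z": 1.4,"gripper": 0},{"wx": 0,"wy": 0,"wz": 0,"x": 0,"y": 0,"z": 1.6,"gripper": 0},{"wx": 0,"wy": 0,"wz": 0,"x": 0,"y": 0,"z": 1.6,"gripper": 0},{"wx": 0,"wy": 0,"wz": 0,"x": 0,"y": 0,"z": 1.4,"gripper": 0},{"wx": 0,"wy": 0,"wz": 0,"x": 0,"y": 0,"z": 1,"gripper": 0},{"wx": 0,"wy": 0,"wz": 0,"x": 0,"y": 0,"z": 0.7,"gripper": 0},{"wx": 0,"wy": 0,"wz": 0,"x": 0,"y": 0,"z": 0.4,"gripper": 0},{"wx": 0,"wy": 0,"wz": 0,"x": 0,"y": 0,"z": 0,"gripper": 0}]}}

```text
time: 29.05
tool_pos: [0.5693, -0.011, 0.0595]
eef_rot: [-0.086, 0.996, -0.0, -0.0]
contact_force: [0.0, 0.3, -3.5]
opening: 0.686
```

```bash
python3 - <<'E'
from h import *
from bench import bot
need(.569,-.0117,.0431,10)
s=bot.snapshot("scene"); np.savez(f"pics/scene16.npz",**s)
cv2.imwrite("pics/scene16c.png",cv2.resize(s["img"][120:290,210:410,::-1],None,fx=3.5,fy=3.5))
E
```

```text
t 29.05 tcp [ 0.5693 -0.011   0.0595] yaw 9.91 F [ 0.   0.3 -3.5] open 0.686
world d [-0.03 -0.07 -1.64] now-axes cm [ 0.04 -0.06  1.64] after-turn axes cm [ 0.04 -0.06  1.64] turn [ 0.    -0.001 -0.002]
```

View pics/scene16c.png

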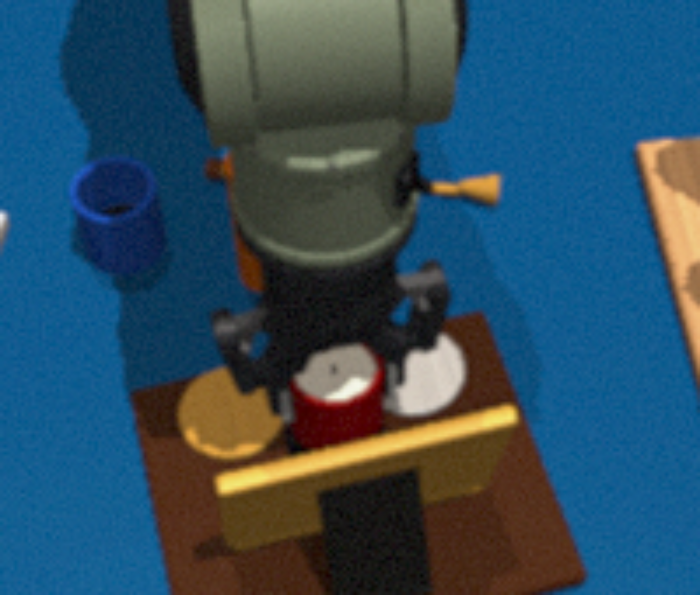

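{"fn": "carry_out", "kwargs": {"motion": [{"wx": 0,"wy": 0,"wz": 0,"x": 0,"y": -0.05,"z": 0.4,"gripper": 0},{"wx": 0,"wy": 0,"wz": 0,"x": 0,"y": 0,"z": 0.4,"gripper": 0},{"wx": 0,"wy": 0,"wz": 0,"x": 0,"y": 0,"z": 0.3,"gripper": 0},{"wx": 0,"wy": 0,"wz": 0,"x": 0,"y": 0,"z": 0.2,"gripper": 0},{"wx": 0,"wy": 0,"wz": 0,"x": 0,"y": 0,"z": 0,"gripper": 0}]}}

```text
time: 29.52
tool_pos: [0.5695, -0.0114, 0.0468]
eef_rot: [-0.086, 0.996, -0.0, -0.0]
contact_force: [0.6, 0.4, -2.7]
opening: 0.694
```

{"fn": "carry_out", "kwargs": {"motion": [{"wx": 0,"wy": 0,"wz": 0,"x": 0,"y": 0,"z": 0.1,"gripper": 0},{"wx": 0,"wy": 0,"wz": 0,"x": 0,"y": 0,"z": 0.1,"gripper": 0},{"wx": 0,"wy": 0,"wz": 0,"x": 0,"y": 0,"z": 0,"gripper": 0}]}}

```text
time: 29.77
tool_pos: [0.5697, -0.0114, 0.0451]
eef_rot: [-0.087, 0.996, -0.0, -0.0]
contact_force: [-1.0, 0.8, -3.3]
opening: 0.688
```

{"fn": "carry_out", "kwargs": {"motion": [{"wx": 0,"wy": 0,"wz": 0,"x": 0,"y": 0,"z": 0.1,"gripper": 0},{"wx": 0,"wy": 0,"wz": 0,"x": 0,"y": 0,"z": 0.08,"gripper": 0},{"wx": 0,"wy": 0,"wz": 0,"x": 0,"y": 0,"z": 0,"gripper": 0}]}}

```text
time: 30.02
tool_pos: [0.5696, -0.0114, 0.0433]
eef_rot: [-0.086, 0.996, -0.0, -0.0]
contact_force: [0.0, 0.2, -3.6]
opening: 0.689
```

{"fn": "carry_out", "kwargs": {"motion": [{"wx": 0,"wy": 0,"wz": 0,"x": 0,"y": 0,"z": 0.08,"gripper": 0},{"wx": 0,"wy": 0,"wz": 0,"x": 0,"y": 0,"z": 0.05,"gripper": 0},{"wx": 0,"wy": 0,"wz": 0,"x": 0,"y": 0,"z": 0,"gripper": 0}]}}

```text
time: 30.27
tool_pos: [0.5697, -0.0114, 0.0431]
eef_rot: [-0.086, 0.996, 0.0, 0.0]
contact_force: [-7.6, 0.5, 19.4]
opening: 0.69
```

{"fn": "carry_out", "kwargs": {"motion": [{"wx": 0,"wy": 0,"wz": 0,"x": 0,"y": 0,"z": -0.06,"gripper": 0.7},{"wx": 0,"wy": 0,"wz": 0,"x": 0,"y": 0,"z": 0,"gripper": 0.74},{"wx": 0,"wy": 0,"wz": 0,"x": 0,"y": 0,"z": 0,"gripper": 0.82},{"wx": 0,"wy": 0,"wz": 0,"x": 0,"y": 0,"z": 0,"gripper": 0.95},{"wx": 0,"wy": 0,"wz": 0,"x": 0,"y": 0,"z": 0,"gripper": 1},{"wx": 0,"wy": 0,"wz": 0,"x": 0,"y": 0,"z": -0.5,"gripper": 1},{"wx": 0,"wy": 0,"wz": 0,"x": 0,"y": 0,"z": -2,"gripper": 1},{"wx": 0,"wy": 0,"wz": 0,"x": 0,"y": 0,"z": -3.2,"gripper": 1},{"wx": 0,"wy": 0,"wz": 0,"x": 0,"y": 0,"z": -4,"gripper": 1},{"wx": 0,"wy": 0,"wz": 0,"x": 0,"y": 0,"z": -4,"gripper": 1}]}}

```text
time: 31.1
tool_pos: [0.5691, -0.0114, 0.1813]
eef_rot: [-0.086, 0.996, 0.0, -0.001]
contact_force: [0.7, 0.7, 0.3]
opening: 0.999
```

{"fn": "carry_out", "kwargs": {"motion": [{"wx": 0,"wy": 0,"wz": 0,"x": 0,"y": 0,"z": -4,"gripper": 1},{"wx": 0,"wy": 0,"wz": 0,"x": 0,"y": 1,"z": -3,"gripper": 1},{"wx": 0,"wy": 0,"wz": 0,"x": 0,"y": 2.5,"z": -1.0,"gripper": 1},{"wx": 0,"wy": 0,"wz": 0,"x": 0,"y": 4,"z": 0,"gripper": 1},{"wx": 0,"wy": 0,"wz": 0,"x": 0,"y": 4,"z": 0,"gripper": 1},{"wx": 0,"wy": 0,"wz": 0,"x": 0,"y": 4,"z": 0,"gripper": 1},{"wx": 0,"wy": 0,"wz": 0,"x": 0,"y": 3,"z": 0,"gripper": 1},{"wx": 0,"wy": 0,"wz": 0,"x": 0,"y": 2,"z": 0,"gripper": 1},{"wx": 0,"wy": 0,"wz": 0,"x": 0,"y": 0,"z": 0,"gripper": 1}]}}

```text
time: 31.85
tool_pos: [0.533, 0.1955, 0.2599]
eef_rot: [-0.089, 0.996, 0.001, -0.0]
contact_force: [-0.7, 0.2, 0.4]
opening: 1.003
```

```bash
python3 - <<'E'
from h import *
from bench import bot
need(.5111,.3017,.26,10.8)
for n in ("scene","top"):
    s=bot.snapshot(n); np.savez(f"pics/{n}17.npz",**s); c=cloud(s);X,Y,Z=c[...,0],c[...,1],c[...,2]
    m=(X>.52)&(X<.62)&(Y>-.06)&(Y<.04)&(Z>.065)&(Z<.1); p=c[m]
    print(n,"fresh",len(p),((np.percentile(p,2,0)+np.percentile(p,98,0))/2).round(4))
s=load("pics/scene17.npz");cv2.imwrite("pics/scene17c.png",cv2.resize(s["img"][80:300,110:480,::-1],None,fx=2.1,fy=2.1))
s=load("pics/top17.npz");cv2.imwrite("pics/top17c.png",cv2.resize(s["img"][90:290,140:510,::-1],None,fx=2.1,fy=2.1))
E
```

```text
t 31.85 tcp [0.533  0.1955 0.2599] yaw 10.25 F [-0.7  0.2  0.4] open 1.003
world d [-2.190e+00  1.062e+01  1.000e-02] now-axes cm [2.600e-01 1.084e+01 1.000e-02] after-turn axes cm [ 1.600e-01  1.085e+01 -1.000e-02] turn [ 0.002 -0.    -0.01 ]
scene fresh 623 [ 0.5714 -0.0115  0.0755]
top fresh 593 [ 0.5678 -0.0112  0.0777]
```

View pics/scene17c.png

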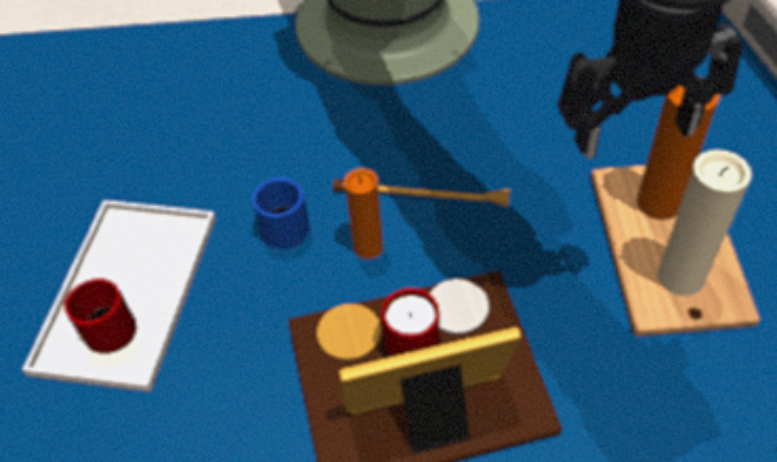

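View pics/top17c.png

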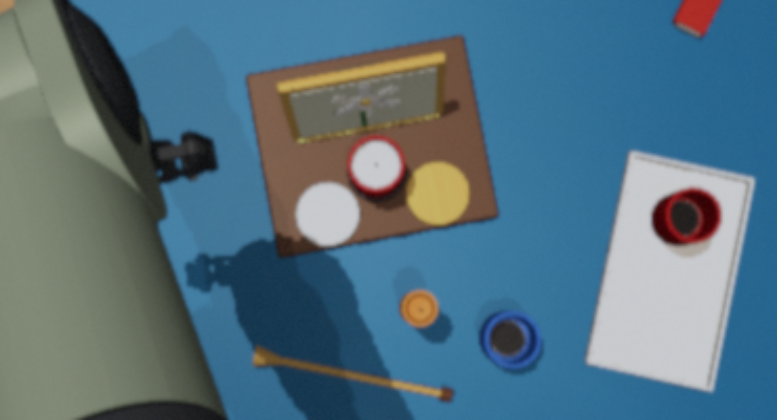

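{"fn": "carry_out", "kwargs": {"motion": [{"wx": 0,"wy": 0,"wz": -0.01,"x": 0,"y": 1.5,"z": 0,"gripper": 1},{"wx": 0,"wy": 0,"wz": 0,"x": 0.06,"y": 3,"z": 0,"gripper": 1},{"wx": 0,"wy": 0,"wz": 0,"x": 0.1,"y": 3,"z": 0,"gripper": 1},{"wx": 0,"wy": 0,"wz": 0,"x": 0,"y": 2,"z": 0,"gripper": 1},{"wx": 0,"wy": 0,"wz": 0,"x": 0,"y": 1,"z": 0,"gripper": 1},{"wx": 0,"wy": 0,"wz": 0,"x": 0,"y": 0.3,"z": 0,"gripper": 1},{"wx": 0,"wy": 0,"wz": 0,"x": 0,"y": 0,"z": 0,"gripper": 1}]}}

```text
time: 32.53
tool_pos: [0.5136, 0.2958, 0.2597]
eef_rot: [-0.091, 0.996, -0.0, -0.0]
contact_force: [1.0, -0.4, 0.2]
opening: 1.002
```

```bash
python3 - <<'E'
from h import *
need(.5109,.3017,.156,10.5)
E
```

```text
t 32.53 tcp [0.5136 0.2958 0.2597] yaw 10.47 F [ 1.  -0.4  0.2] open 1.002
world d [ -0.27   0.59 -10.37] now-axes cm [ 0.15  0.63 10.37] after-turn axes cm [ 0.15  0.63 10.37] turn [-0.001 -0.    -0.001]
```

{"fn": "carry_out", "kwargs": {"motion": [{"wx": 0,"wy": 0,"wz": 0,"x": 0.15,"y": 0.35,"z": 0.4,"gripper": 1},{"wx": 0,"wy": 0,"wz": 0,"x": 0,"y": 0.3,"z": 1.0,"gripper": 1},{"wx": 0,"wy": 0,"wz": 0,"x": 0,"y": 0,"z": 1.5,"gripper": 1},{"wx": 0,"wy": 0,"wz": 0,"x": 0,"y": 0,"z": 1.6,"gripper": 1},{"wx": 0,"wy": 0,"wz": 0,"x": 0,"y": 0,"z": 1.6,"gripper": 1},{"wx": 0,"wy": 0,"wz": 0,"x": 0,"y": 0,"z": 1.6,"gripper": 1},{"wx": 0,"wy": 0,"wz": 0,"x": 0,"y": 0,"z": 1.3,"gripper": 1},{"wx": 0,"wy": 0,"wz": 0,"x": 0,"y": 0,"z": 0.9,"gripper": 1},{"wx": 0,"wy": 0,"wz": 0,"x": 0,"y": 0,"z": 0.3,"gripper": 1},{"wx": 0,"wy": 0,"wz": 0,"x": 0,"y": 0,"z": 0,"gripper": 1}]}}

```text
time: 33.37
tool_pos: [0.5104, 0.302, 0.1569]
eef_rot: [-0.091, 0.996, -0.0, -0.001]
contact_force: [-0.3, -0.4, -0.5]
opening: 0.999
```

```bash
python3 - <<'E'
from h import *
need(.5109,.3017,.156,10.5)
E
```

```text
t 33.37 tcp [0.5104 0.302  0.1569] yaw 10.47 F [-0.3 -0.4 -0.5] open 0.999
world d [ 0.05 -0.03 -0.09] now-axes cm [-0.04 -0.04  0.09] after-turn axes cm [-0.04 -0.04  0.09] turn [-0.001 -0.001 -0.001]
```

{"fn": "carry_out", "kwargs": {"motion": [{"wx": 0,"wy": 0,"wz": 0,"x": 0,"y": 0,"z": 0,"gripper": 0.8},{"wx": 0,"wy": 0,"wz": 0,"x": 0,"y": 0,"z": 0,"gripper": 0.7},{"wx": 0,"wy": 0,"wz": 0,"x": 0,"y": 0,"z": 0,"gripper": 0.66},{"wx": 0,"wy": 0,"wz": 0,"x": 0,"y": 0,"z": 0,"gripper": 0.62},{"wx": 0,"wy": 0,"wz": 0,"x": 0,"y": 0,"z": 0,"gripper": 0.58},{"wx": 0,"wy": 0,"wz": 0,"x": 0,"y": 0,"z": 0,"gripper": 0.4},{"wx": 0,"wy": 0,"wz": 0,"x": 0,"y": 0,"z": 0,"gripper": 0},{"wx": 0,"wy": 0,"wz": 0,"x": 0,"y": 0,"z": 0,"gripper": 0}]}}

```text
time: 34.03
tool_pos: [0.5111, 0.3027, 0.1586]
eef_rot: [-0.091, 0.996, 0.0, 0.001]
contact_force: [-0.3, -2.1, 7.1]
opening: 0.618
```

{"fn": "carry_out", "kwargs": {"motion": [{"wx": 0,"wy": 0,"wz": 0,"x": 0,"y": 0,"z": -0.3,"gripper": 0},{"wx": 0,"wy": 0,"wz": 0,"x": 0,"y": 0,"z": -0.6,"gripper": 0},{"wx": 0,"wy": 0,"wz": 0,"x": 0,"y": 0,"z": -1.2,"gripper": 0},{"wx": 0,"wy": 0,"wz": 0,"x": 0,"y": 0,"z": -1.8,"gripper": 0},{"wx": 0,"wy": 0,"wz": 0,"x": 0,"y": 0,"z": -2,"gripper": 0},{"wx": 0,"wy": 0,"wz": 0,"x": 0,"y": 0,"z": -1.8,"gripper": 0},{"wx": 0,"wy": 0,"wz": 0,"x": 0,"y": 0,"z": -1.2,"gripper": 0},{"wx": 0,"wy": 0,"wz": 0,"x": 0,"y": 0,"z": -0.5,"gripper": 0},{"wx": 0,"wy": 0,"wz": 0,"x": 0,"y": 0,"z": 0,"gripper": 0}]}}

```text
time: 34.78
tool_pos: [0.511, 0.3028, 0.2533]
eef_rot: [-0.091, 0.996, 0.001, 0.001]
contact_force: [0.2, -1.0, -4.0]
opening: 0.623
```

```bash
python3 - <<'E'
from h import *
need(.525,.0438,.245,10.5)
E
```

```text
t 34.78 tcp [0.511  0.3028 0.2533] yaw 10.49 F [ 0.2 -1.  -4. ] open 0.623
world d [  1.4  -25.9   -0.83] now-axes cm [  3.34 -25.73   0.8 ] after-turn axes cm [  3.34 -25.72   0.83] turn [ 0.001  0.002 -0.   ]
```

{"fn": "carry_out", "kwargs": {"motion": [{"wx": 0,"wy": 0,"wz": 0,"x": 0.1,"y": -0.8,"z": 0,"gripper": 0},{"wx": 0,"wy": 0,"wz": 0,"x": 0.3,"y": -1.8,"z": 0,"gripper": 0},{"wx": 0,"wy": 0,"wz": 0,"x": 0.4,"y": -2.7,"z": 0,"gripper": 0},{"wx": 0,"wy": 0,"wz": 0,"x": 0.4,"y": -3.3,"z": 0,"gripper": 0},{"wx": 0,"wy": 0,"wz": 0,"x": 0.5,"y": -3.7,"z": 0,"gripper": 0},{"wx": 0,"wy": 0,"wz": 0,"x": 0.5,"y": -3.7,"z": 0,"gripper": 0},{"wx": 0,"wy": 0,"wz": 0,"x": 0.4,"y": -3.3,"z": 0,"gripper": 0},{"wx": 0,"wy": 0,"wz": 0,"x": 0.4,"y": -2.7,"z": 0,"gripper": 0},{"wx": 0,"wy": 0,"wz": 0,"x": 0.2,"y": -1.8,"z": 0,"gripper": 0},{"wx": 0,"wy": 0,"wz": 0,"x": 0.1,"y": -1.0,"z": 0,"gripper": 0}]}}

```text
time: 35.62
tool_pos: [0.5227, 0.0494, 0.251]
eef_rot: [-0.09, 0.996, -0.001, -0.001]
contact_force: [-0.3, 0.4, -3.9]
opening: 0.621
```

{"fn": "carry_out", "kwargs": {"motion": [{"wx": 0,"wy": 0,"wz": 0,"x": 0,"y": -0.5,"z": 0,"gripper": 0},{"wx": 0,"wy": 0,"wz": 0,"x": 0,"y": 0,"z": 0,"gripper": 0},{"wx": 0,"wy": 0,"wz": 0,"x": 0,"y": 0,"z": 0,"gripper": 0}]}}

```text
time: 35.87
tool_pos: [0.5241, 0.0488, 0.2514]
eef_rot: [-0.092, 0.996, 0.0, -0.0]
contact_force: [-0.3, 1.0, -4.5]
opening: 0.62
```

```bash
python3 - <<'E'
from h import *
from bench import bot
need(.525,.0438,.1616,10.5)
s=bot.snapshot("scene"); np.savez(f"pics/scene18.npz",**s)
cv2.imwrite("pics/scene18c.png",cv2.resize(s["img"][80:280,220:420,::-1],None,fx=3,fy=3))
E
```

```text
t 35.87 tcp [0.5241 0.0488 0.2514] yaw 10.54 F [-0.3  1.  -4.5] open 0.62
world d [ 0.09 -0.5  -8.98] now-axes cm [-0.   -0.51  8.98] after-turn axes cm [ 0.   -0.5   8.98] turn [ 0.    -0.001  0.001]
```

View pics/scene18c.png

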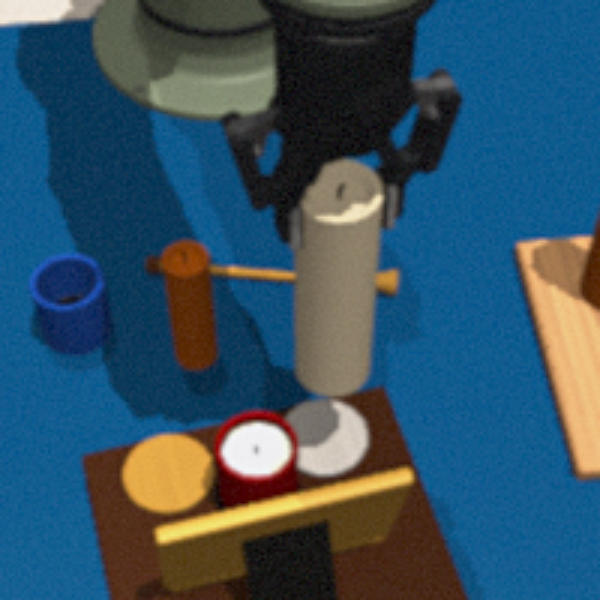

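{"fn": "carry_out", "kwargs": {"motion": [{"wx": 0,"wy": 0,"wz": 0,"x": 0,"y": -0.25,"z": 0.2,"gripper": 0},{"wx": 0,"wy": 0,"wz": 0,"x": 0,"y": -0.25,"z": 0.4,"gripper": 0},{"wx": 0,"wy": 0,"wz": 0,"x": 0,"y": 0,"z": 0.7,"gripper": 0},{"wx": 0,"wy": 0,"wz": 0,"x": 0,"y": 0,"z": 1.0,"gripper": 0},{"wx": 0,"wy": 0,"wz": 0,"x": 0,"y": 0,"z": 1.2,"gripper": 0},{"wx": 0,"wy": 0,"wz": 0,"x": 0,"y": 0,"z": 1.2,"gripper": 0},{"wx": 0,"wy": 0,"wz": 0,"x": 0,"y": 0,"z": 1.0,"gripper": 0},{"wx": 0,"wy": 0,"wz": 0,"x": 0,"y": 0,"z": 0.8,"gripper": 0},{"wx": 0,"wy": 0,"wz": 0,"x": 0,"y": 0,"z": 0.5,"gripper": 0},{"wx": 0,"wy": 0,"wz": 0,"x": 0,"y": 0,"z": 0.2,"gripper": 0}]}}

```text
time: 36.75
tool_pos: [0.5249, 0.0429, 0.1788]
eef_rot: [-0.091, 0.996, -0.0, -0.001]
contact_force: [-0.0, 0.9, -4.0]
opening: 0.617
```

```bash
python3 - <<'E'
from h import *
need(.525,.0438,.1616,10.5)
E
```

```text
t 36.75 tcp [0.5249 0.0429 0.1788] yaw 10.5 F [-0.   0.9 -4. ] open 0.617
world d [ 0.01  0.09 -1.72] now-axes cm [-0.03  0.08  1.72] after-turn axes cm [-0.03  0.08  1.72] turn [-0.    -0.001 -0.   ]
```

{"fn": "carry_out", "kwargs": {"motion": [{"wx": 0,"wy": 0,"wz": 0,"x": 0,"y": 0.08,"z": 0.4,"gripper": 0},{"wx": 0,"wy": 0,"wz": 0,"x": 0,"y": 0,"z": 0.4,"gripper": 0},{"wx": 0,"wy": 0,"wz": 0,"x": 0,"y": 0,"z": 0.3,"gripper": 0},{"wx": 0,"wy": 0,"wz": 0,"x": 0,"y": 0,"z": 0.2,"gripper": 0},{"wx": 0,"wy": 0,"wz": 0,"x": 0,"y": 0,"z": 0,"gripper": 0}]}}

```text
time: 37.17
tool_pos: [0.5249, 0.0437, 0.1664]
eef_rot: [-0.091, 0.996, -0.0, -0.0]
contact_force: [0.0, 0.3, -3.7]
opening: 0.617
```

{"fn": "carry_out", "kwargs": {"motion": [{"wx": 0,"wy": 0,"wz": 0,"x": 0,"y": 0,"z": 0.1,"gripper": 0},{"wx": 0,"wy": 0,"wz": 0,"x": 0,"y": 0,"z": 0,"gripper": 0}]}}

```text
time: 37.33
tool_pos: [0.5251, 0.0437, 0.1658]
eef_rot: [-0.091, 0.996, 0.0, 0.0]
contact_force: [0.5, 0.6, -3.1]
opening: 0.617
```

{"fn": "carry_out", "kwargs": {"motion": [{"wx": 0,"wy": 0,"wz": 0,"x": 0,"y": 0,"z": 0.15,"gripper": 0},{"wx": 0,"wy": 0,"wz": 0,"x": 0,"y": 0,"z": 0.15,"gripper": 0},{"wx": 0,"wy": 0,"wz": 0,"x": 0,"y": 0,"z": 0,"gripper": 0}]}}

```text
time: 37.58
tool_pos: [0.5249, 0.0437, 0.1625]
eef_rot: [-0.091, 0.996, -0.0, -0.0]
contact_force: [0.5, 0.2, -4.4]
opening: 0.621
```

{"fn": "carry_out", "kwargs": {"motion": [{"wx": 0,"wy": 0,"wz": 0,"x": 0,"y": 0,"z": 0.08,"gripper": 0},{"wx": 0,"wy": 0,"wz": 0,"x": 0,"y": 0,"z": 0.06,"gripper": 0},{"wx": 0,"wy": 0,"wz": 0,"x": 0,"y": 0,"z": 0,"gripper": 0}]}}

```text
time: 37.83
tool_pos: [0.5253, 0.0437, 0.1616]
eef_rot: [-0.091, 0.996, 0.0, 0.0]
contact_force: [-1.5, -0.1, 2.7]
opening: 0.618
```

{"fn": "carry_out", "kwargs": {"motion": [{"wx": 0,"wy": 0,"wz": 0,"x": 0,"y": 0,"z": 0,"gripper": 0.64},{"wx": 0,"wy": 0,"wz": 0,"x": 0,"y": 0,"z": 0,"gripper": 0.7},{"wx": 0,"wy": 0,"wz": 0,"x": 0,"y": 0,"z": 0,"gripper": 0.82},{"wx": 0,"wy": 0,"wz": 0,"x": 0,"y": 0,"z": 0,"gripper": 1},{"wx": 0,"wy": 0,"wz": 0,"x": 0,"y": 0,"z": 0,"gripper": 1},{"wx": 0,"wy": 0,"wz": 0,"x": 0,"y": 0,"z": -0.5,"gripper": 1},{"wx": 0,"wy": 0,"wz": 0,"x": 0,"y": 0,"z": -1.5,"gripper": 1},{"wx": 0,"wy": 0,"wz": 0,"x": 0,"y": 0,"z": -2.5,"gripper": 1},{"wx": 0,"wy": 0,"wz": 0,"x": 0,"y": 0,"z": -3,"gripper": 1},{"wx": 0,"wy": 0,"wz": 0,"x": 0,"y": 0,"z": -2.5,"gripper": 1}]}}

```text
time: 38.67
tool_pos: [0.525, 0.0436, 0.2633]
eef_rot: [-0.091, 0.996, -0.0, 0.0]
contact_force: [0.7, 0.1, -0.5]
opening: 0.998
```

```bash
python3 - <<'E'
from h import *
from bench import bot
need(.4003,.3044,.26,10.5)
s=bot.snapshot("scene"); np.savez(f"pics/scene19.npz",**s)
cv2.imwrite("pics/scene19c.png",cv2.resize(s["img"][80:280,220:480,::-1],None,fx=2.7,fy=2.7))
c=cloud(s);X,Y,Z=c[...,0],c[...,1],c[...,2]
m=(X>.48)&(X<.58)&(Y>0)&(Y<.1)&(Z>.185)&(Z<.21); p=c[m]
print("ivory",len(p),((np.percentile(p,2,0)+np.percentile(p,98,0))/2).round(4))
E
```

```text
t 38.67 tcp [0.525  0.0436 0.2633] yaw 10.49 F [ 0.7  0.1 -0.5] open 0.998
world d [-12.47  26.08  -0.33] now-axes cm [ 7.52 27.91  0.33] after-turn axes cm [ 7.51 27.91  0.33] turn [-0.  0. -0.]
ivory 531 [0.5268 0.0426 0.1928]
```

View pics/scene19c.png

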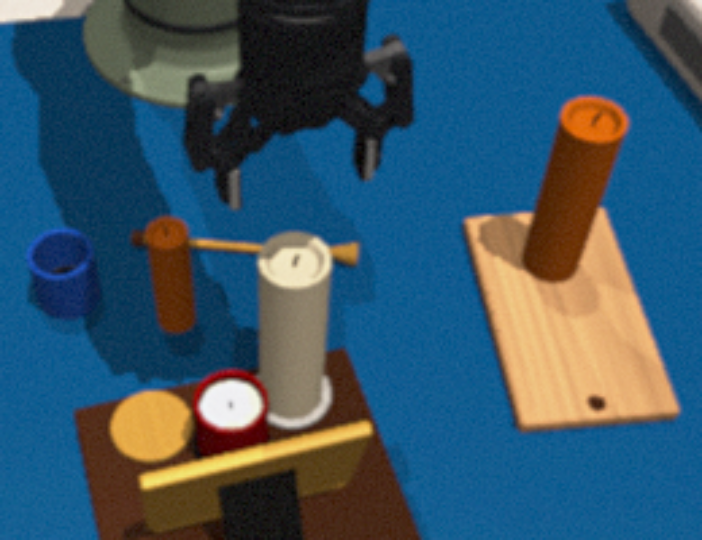

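The ivory candle (crop (295,330)) stands upright on the silver plate, and the honey candle is at (575,190) on the board. Next I fetch the honey one.

{"fn": "carry_out", "kwargs": {"motion": [{"wx": 0,"wy": 0,"wz": 0,"x": 0.5,"y": 2,"z": 0,"gripper": 1},{"wx": 0,"wy": 0,"wz": 0,"x": 1,"y": 3.6,"z": 0,"gripper": 1},{"wx": 0,"wy": 0,"wz": 0,"x": 1,"y": 3.8,"z": 0,"gripper": 1},{"wx": 0,"wy": 0,"wz": 0,"x": 1,"y": 3.8,"z": 0,"gripper": 1},{"wx": 0,"wy": 0,"wz": 0,"x": 1,"y": 3.8,"z": 0,"gripper": 1},{"wx": 0,"wy": 0,"wz": 0,"x": 1,"y": 3.8,"z": 0,"gripper": 1},{"wx": 0,"wy": 0,"wz": 0,"x": 0.9,"y": 3.2,"z": 0,"gripper": 1},{"wx": 0,"wy": 0,"wz": 0,"x": 0.7,"y": 2.2,"z": 0,"gripper": 1},{"wx": 0,"wy": 0,"wz": 0,"x": 0.4,"y": 1.2,"z": 0,"gripper": 1},{"wx": 0,"wy": 0,"wz": 0,"x": 0,"y": 0.5,"z": 0,"gripper": 1}]}}

```text
time: 39.55
tool_pos: [0.3991, 0.3063, 0.2616]
eef_rot: [-0.093, 0.996, 0.0, -0.0]
contact_force: [0.6, -0.1, -0.4]
opening: 1.001
```

```bash
python3 - <<'E'
from h import *
need(.4003,.3044,.156,10.5)
E
```

```text
t 39.55 tcp [0.3991 0.3063 0.2616] yaw 10.67 F [ 0.6 -0.1 -0.4] open 1.001
world d [  0.12  -0.19 -10.56] now-axes cm [-0.08 -0.22 10.56] after-turn axes cm [-0.08 -0.21 10.56] turn [ 0.001 -0.     0.003]
```

{"fn": "carry_out", "kwargs": {"motion": [{"wx": 0,"wy": 0,"wz": 0,"x": -0.08,"y": -0.1,"z": 0.4,"gripper": 1},{"wx": 0,"wy": 0,"wz": 0,"x": 0,"y": -0.1,"z": 1.0,"gripper": 1},{"wx": 0,"wy": 0,"wz": 0,"x": 0,"y": 0,"z": 1.5,"gripper": 1},{"wx": 0,"wy": 0,"wz": 0,"x": 0,"y": 0,"z": 1.6,"gripper": 1},{"wx": 0,"wy": 0,"wz": 0,"x": 0,"y": 0,"z": 1.6,"gripper": 1},{"wx": 0,"wy": 0,"wz": 0,"x": 0,"y": 0,"z": 1.6,"gripper": 1},{"wx": 0,"wy": 0,"wz": 0,"x": 0,"y": 0,"z": 1.4,"gripper": 1},{"wx": 0,"wy": 0,"wz": 0,"x": 0,"y": 0,"z": 1.0,"gripper": 1},{"wx": 0,"wy": 0,"wz": 0,"x": 0,"y": 0,"z": 0.4,"gripper": 1},{"wx": 0,"wy": 0,"wz": 0,"x": 0,"y": 0,"z": 0,"gripper": 1}]}}

```text
time: 40.38
tool_pos: [0.4017, 0.3016, 0.1554]
eef_rot: [-0.091, 0.996, -0.001, -0.001]
contact_force: [-0.4, -0.4, -0.1]
opening: 1.003
```

```bash
python3 - <<'E'
from h import *
need(.4003,.3044,.156,10.5)
E
```

```text
t 40.38 tcp [0.4017 0.3016 0.1554] yaw 10.44 F [-0.4 -0.4 -0.1] open 1.003
world d [-0.14  0.28  0.06] now-axes cm [ 0.08  0.3  -0.06] after-turn axes cm [ 0.08  0.3  -0.06] turn [-0.001 -0.001 -0.001]
```

{"fn": "carry_out", "kwargs": {"motion": [{"wx": 0,"wy": 0,"wz": 0,"x": 0.08,"y": 0.3,"z": 0,"gripper": 1},{"wx": 0,"wy": 0,"wz": 0,"x": 0,"y": 0,"z": 0,"gripper": 1}]}}

```text
time: 40.55
tool_pos: [0.4004, 0.3059, 0.1569]
eef_rot: [-0.091, 0.996, 0.0, 0.0]
contact_force: [0.3, 0.3, -0.2]
opening: 0.997
```

{"fn": "carry_out", "kwargs": {"motion": [{"wx": 0,"wy": 0,"wz": 0,"x": 0,"y": 0,"z": 0,"gripper": 0.8},{"wx": 0,"wy": 0,"wz": 0,"x": 0,"y": 0,"z": 0,"gripper": 0.7},{"wx": 0,"wy": 0,"wz": 0,"x": 0,"y": 0,"z": 0,"gripper": 0.66},{"wx": 0,"wy": 0,"wz": 0,"x": 0,"y": 0,"z": 0,"gripper": 0.62},{"wx": 0,"wy": 0,"wz": 0,"x": 0,"y": 0,"z": 0,"gripper": 0.58},{"wx": 0,"wy": 0,"wz": 0,"x": 0,"y": 0,"z": 0,"gripper": 0.4},{"wx": 0,"wy": 0,"wz": 0,"x": 0,"y": 0,"z": 0,"gripper": 0},{"wx": 0,"wy": 0,"wz": 0,"x": 0,"y": 0,"z": 0,"gripper": 0}]}}

```text
time: 41.22
tool_pos: [0.4006, 0.3053, 0.1569]
eef_rot: [-0.091, 0.996, 0.0, 0.0]
contact_force: [0.2, -2.1, 9.3]
opening: 0.62
```

{"fn": "carry_out", "kwargs": {"motion": [{"wx": 0,"wy": 0,"wz": 0,"x": 0,"y": 0,"z": -0.3,"gripper": 0},{"wx": 0,"wy": 0,"wz": 0,"x": 0,"y": 0,"z": -0.6,"gripper": 0},{"wx": 0,"wy": 0,"wz": 0,"x": 0,"y": 0,"z": -1.2,"gripper": 0},{"wx": 0,"wy": 0,"wz": 0,"x": 0,"y": 0,"z": -2,"gripper": 0},{"wx": 0,"wy": 0,"wz": 0,"x": 0,"y": 0,"z": -2.6,"gripper": 0},{"wx": 0,"wy": 0,"wz": 0,"x": 0,"y": 0,"z": -2.6,"gripper": 0},{"wx": 0,"wy": 0,"wz": 0,"x": 0,"y": 0,"z": -2.4,"gripper": 0},{"wx": 0,"wy": 0,"wz": 0,"x": 0,"y": 0,"z": -1.4,"gripper": 0},{"wx": 0,"wy": 0,"wz": 0,"x": 0,"y": 0,"z": -0.6,"gripper": 0},{"wx": 0,"wy": 0,"wz": 0,"x": 0,"y": 0,"z": 0,"gripper": 0}]}}

```text
time: 42.05
tool_pos: [0.4005, 0.3055, 0.2944]
eef_rot: [-0.091, 0.996, 0.001, 0.001]
contact_force: [0.0, -1.1, -3.3]
opening: 0.621
```

```bash
python3 - <<'E'
from h import *
from bench import bot
need(.47,-.10,.29,10.5)
s=bot.snapshot("scene"); np.savez(f"pics/scene20.npz",**s)
cv2.imwrite("pics/scene20c.png",cv2.resize(s["img"][40:280,220:480,::-1],None,fx=2.4,fy=2.4))
E
```

```text
t 42.05 tcp [0.4005 0.3055 0.2944] yaw 10.49 F [ 0.  -1.1 -3.3] open 0.621
world d [  6.95 -40.55  -0.44] now-axes cm [  0.55 -41.14   0.4 ] after-turn axes cm [  0.56 -41.14   0.44] turn [ 0.001  0.002 -0.   ]
```

View pics/scene20c.png

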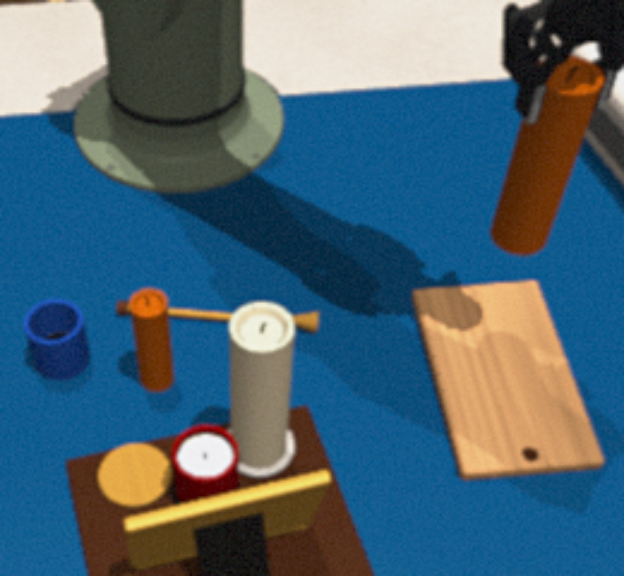

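```bash
python3 - <<'E'
from h import *
need(.435,-.09,.2944,10.5)
E
```

```text
t 42.1 tcp [0.4002 0.3053 0.2932] yaw 10.5 F [ 0.3 -0.3 -4.3] open 0.622
world d [  3.48 -39.53   0.12] now-axes cm [  3.77 -39.5   -0.12] after-turn axes cm [  3.78 -39.5   -0.12] turn [ 0.  0. -0.]
```

{"fn": "carry_out", "kwargs": {"motion": [{"wx": 0,"wy": 0,"wz": 0,"x": 0.1,"y": -0.8,"z": -0.3,"gripper": 0},{"wx": 0,"wy": 0,"wz": 0,"x": 0.2,"y": -1.8,"z": -0.3,"gripper": 0},{"wx": 0,"wy": 0,"wz": 0,"x": 0.3,"y": -2.8,"z": -0.2,"gripper": 0},{"wx": 0,"wy": 0,"wz": 0,"x": 0.3,"y": -3.5,"z": 0,"gripper": 0},{"wx": 0,"wy": 0,"wz": 0,"x": 0.4,"y": -3.8,"z": 0,"gripper": 0},{"wx": 0,"wy": 0,"wz": 0,"x": 0.4,"y": -3.8,"z": 0,"gripper": 0},{"wx": 0,"wy": 0,"wz": 0,"x": 0.4,"y": -3.8,"z": 0,"gripper": 0},{"wx": 0,"wy": 0,"wz": 0,"x": 0.4,"y": -3.8,"z": 0,"gripper": 0},{"wx": 0,"wy": 0,"wz": 0,"x": 0.4,"y": -3.8,"z": 0,"gripper": 0},{"wx": 0,"wy": 0,"wz": 0,"x": 0.3,"y": -3.4,"z": 0,"gripper": 0}]}}

```text
time: 42.93
tool_pos: [0.4247, -0.0112, 0.3006]
eef_rot: [-0.091, 0.996, -0.0, -0.001]
contact_force: [0.9, 0.3, -3.6]
opening: 0.618
```

{"fn": "carry_out", "kwargs": {"motion": [{"wx": 0,"wy": 0,"wz": 0,"x": 0.2,"y": -2.8,"z": 0,"gripper": 0},{"wx": 0,"wy": 0,"wz": 0,"x": 0.1,"y": -2.2,"z": 0,"gripper": 0},{"wx": 0,"wy": 0,"wz": 0,"x": 0,"y": -1.5,"z": 0,"gripper": 0},{"wx": 0,"wy": 0,"wz": 0,"x": 0,"y": -0.8,"z": 0,"gripper": 0},{"wx": 0,"wy": 0,"wz": 0,"x": 0,"y": 0,"z": 0,"gripper": 0}]}}

```text
time: 43.35
tool_pos: [0.4357, -0.0821, 0.3006]
eef_rot: [-0.09, 0.996, -0.0, -0.001]
contact_force: [-0.3, 0.1, -3.5]
opening: 0.617
```

```bash
python3 - <<'E'
from h import *
need(.5452,-.0785,.26,10.5)
E
```

```text
t 43.35 tcp [ 0.4357 -0.0821  0.3006] yaw 10.36 F [-0.3  0.1 -3.5] open 0.617
world d [10.95  0.36 -4.06] now-axes cm [-10.84  -1.62   4.05] after-turn axes cm [-10.83  -1.64   4.06] turn [-0.    -0.001 -0.002]
```

{"fn": "carry_out", "kwargs": {"motion": [{"wx": 0,"wy": 0,"wz": 0,"x": -0.5,"y": -0.2,"z": 0,"gripper": 0},{"wx": 0,"wy": 0,"wz": 0,"x": -1.2,"y": -0.2,"z": 0.2,"gripper": 0},{"wx": 0,"wy": 0,"wz": 0,"x": -1.8,"y": -0.3,"z": 0.5,"gripper": 0},{"wx": 0,"wy": 0,"wz": 0,"x": -2,"y": -0.3,"z": 0.7,"gripper": 0},{"wx": 0,"wy": 0,"wz": 0,"x": -2,"y": -0.3,"z": 0.7,"gripper": 0},{"wx": 0,"wy": 0,"wz": 0,"x": -1.7,"y": -0.2,"z": 0.5,"gripper": 0},{"wx": 0,"wy": 0,"wz": 0,"x": -1,"y": -0.1,"z": 0.3,"gripper": 0},{"wx": 0,"wy": 0,"wz": 0,"x": -0.5,"y": 0,"z": 0.2,"gripper": 0},{"wx": 0,"wy": 0,"wz": 0,"x": 0,"y": 0,"z": 0,"gripper": 0},{"wx": 0,"wy": 0,"wz": 0,"x": 0,"y": 0,"z": 0,"gripper": 0}]}}

```text
time: 44.18
tool_pos: [0.5439, -0.0766, 0.2703]
eef_rot: [-0.092, 0.996, -0.0, -0.0]
contact_force: [0.1, 0.8, -3.5]
opening: 0.622
```

```bash
python3 - <<'E'
from h import *
from bench import bot
need(.5452,-.0783,.1599,10.5)
s=bot.snapshot("scene"); np.savez(f"pics/scene21.npz",**s)
cv2.imwrite("pics/scene21c.png",cv2.resize(s["img"][60:280,200:420,::-1],None,fx=2.7,fy=2.7))
E
```

```text
t 44.18 tcp [ 0.5439 -0.0766  0.2703] yaw 10.51 F [ 0.1  0.8 -3.5] open 0.622
world d [  0.13  -0.17 -11.04] now-axes cm [-0.1  -0.19 11.04] after-turn axes cm [-0.1  -0.19 11.04] turn [ 0.    -0.001  0.   ]
```

View pics/scene21c.png

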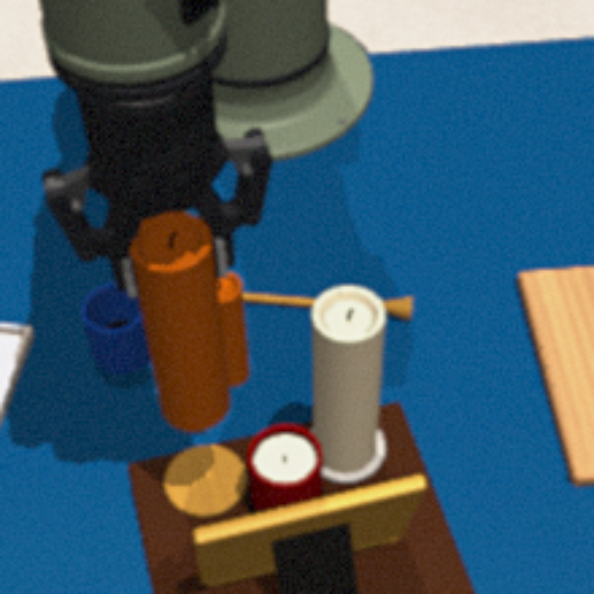

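{"fn": "carry_out", "kwargs": {"motion": [{"wx": 0,"wy": 0,"wz": 0,"x": -0.05,"y": -0.1,"z": 0.3,"gripper": 0},{"wx": 0,"wy": 0,"wz": 0,"x": 0,"y": -0.1,"z": 0.7,"gripper": 0},{"wx": 0,"wy": 0,"wz": 0,"x": 0,"y": 0,"z": 1.0,"gripper": 0},{"wx": 0,"wy": 0,"wz": 0,"x": 0,"y": 0,"z": 1.0,"gripper": 0},{"wx": 0,"wy": 0,"wz": 0,"x": 0,"y": 0,"z": 0.8,"gripper": 0},{"wx": 0,"wy": 0,"wz": 0,"x": 0,"y": 0,"z": 0.5,"gripper": 0},{"wx": 0,"wy": 0,"wz": 0,"x": 0,"y": 0,"z": 0,"gripper": 0}]}}

```text
time: 44.82
tool_pos: [0.5445, -0.0786, 0.2259]
eef_rot: [-0.091, 0.996, 0.0, -0.001]
contact_force: [0.2, -0.4, -3.8]
opening: 0.616
```

```bash
python3 - <<'E'
from h import *
need(.5447,-.0783,.1599,10.5)
E
```

```text
t 44.82 tcp [ 0.5445 -0.0786  0.2259] yaw 10.5 F [ 0.2 -0.4 -3.8] open 0.616
world d [ 0.02  0.03 -6.6 ] now-axes cm [-0.04  0.03  6.6 ] after-turn axes cm [-0.02  0.03  6.6 ] turn [ 0.    -0.002 -0.   ]
```

{"fn": "carry_out", "kwargs": {"motion": [{"wx": 0,"wy": 0,"wz": 0,"x": 0,"y": 0,"z": 0.4,"gripper": 0},{"wx": 0,"wy": 0,"wz": 0,"x": 0,"y": 0,"z": 0.8,"gripper": 0},{"wx": 0,"wy": 0,"wz": 0,"x": 0,"y": 0,"z": 1,"gripper": 0},{"wx": 0,"wy": 0,"wz": 0,"x": 0,"y": 0,"z": 1,"gripper": 0},{"wx": 0,"wy": 0,"wz": 0,"x": 0,"y": 0,"z": 1,"gripper": 0},{"wx": 0,"wy": 0,"wz": 0,"x": 0,"y": 0,"z": 0.8,"gripper": 0},{"wx": 0,"wy": 0,"wz": 0,"x": 0,"y": 0,"z": 0.5,"gripper": 0},{"wx": 0,"wy": 0,"wz": 0,"x": 0,"y": 0,"z": 0.3,"gripper": 0},{"wx": 0,"wy": 0,"wz": 0,"x": 0,"y": 0,"z": 0.2,"gripper": 0},{"wx": 0,"wy": 0,"wz": 0,"x": 0,"y": 0,"z": 0,"gripper": 0}]}}

```text
time: 45.65
tool_pos: [0.5451, -0.0787, 0.1671]
eef_rot: [-0.091, 0.996, -0.0, -0.0]
contact_force: [-0.4, 0.4, -3.9]
opening: 0.615
```

{"fn": "carry_out", "kwargs": {"motion": [{"wx": 0,"wy": 0,"wz": 0,"x": 0,"y": 0,"z": 0.1,"gripper": 0},{"wx": 0,"wy": 0,"wz": 0,"x": 0,"y": 0,"z": 0.1,"gripper": 0},{"wx": 0,"wy": 0,"wz": 0,"x": 0,"y": 0,"z": 0,"gripper": 0}]}}

```text
time: 45.9
tool_pos: [0.5452, -0.0787, 0.1654]
eef_rot: [-0.091, 0.996, -0.0, 0.0]
contact_force: [-0.3, 0.5, -2.2]
opening: 0.619
```

{"fn": "carry_out", "kwargs": {"motion": [{"wx": 0,"wy": 0,"wz": 0,"x": 0,"y": 0,"z": 0.2,"gripper": 0},{"wx": 0,"wy": 0,"wz": 0,"x": 0,"y": 0,"z": 0.15,"gripper": 0},{"wx": 0,"wy": 0,"wz": 0,"x": 0,"y": 0,"z": 0.05,"gripper": 0},{"wx": 0,"wy": 0,"wz": 0,"x": 0,"y": 0,"z": 0,"gripper": 0}]}}

```text
time: 46.23
tool_pos: [0.5451, -0.0787, 0.1611]
eef_rot: [-0.091, 0.996, 0.0, -0.0]
contact_force: [0.4, -0.4, -3.5]
opening: 0.617
```

{"fn": "carry_out", "kwargs": {"motion": [{"wx": 0,"wy": 0,"wz": 0,"x": 0,"y": 0,"z": 0.08,"gripper": 0},{"wx": 0,"wy": 0,"wz": 0,"x": 0,"y": 0,"z": 0.07,"gripper": 0},{"wx": 0,"wy": 0,"wz": 0,"x": 0,"y": 0,"z": 0,"gripper": 0}]}}

```text
time: 46.48
tool_pos: [0.5453, -0.0787, 0.16]
eef_rot: [-0.091, 0.996, -0.0, 0.0]
contact_force: [-0.3, -1.0, 0.4]
opening: 0.617
```

Contact has started: the force rose from −3.5 to +0.4 N. I add a trace more, then release.

{"fn": "carry_out", "kwargs": {"motion": [{"wx": 0,"wy": 0,"wz": 0,"x": 0,"y": 0,"z": 0.03,"gripper": 0},{"wx": 0,"wy": 0,"wz": 0,"x": 0,"y": 0,"z": 0,"gripper": 0.64},{"wx": 0,"wy": 0,"wz": 0,"x": 0,"y": 0,"z": 0,"gripper": 0.7},{"wx": 0,"wy": 0,"wz": 0,"x": 0,"y": 0,"z": 0,"gripper": 0.82},{"wx": 0,"wy": 0,"wz": 0,"x": 0,"y": 0,"z": 0,"gripper": 1},{"wx": 0,"wy": 0,"wz": 0,"x": 0,"y": 0,"z": 0,"gripper": 1},{"wx": 0,"wy": 0,"wz": 0,"x": 0,"y": 0,"z": -0.5,"gripper": 1},{"wx": 0,"wy": 0,"wz": 0,"x": 0,"y": 0,"z": -1.5,"gripper": 1},{"wx": 0,"wy": 0,"wz": 0,"x": 0,"y": 0,"z": -2.5,"gripper": 1},{"wx": 0,"wy": 0,"wz": 0,"x": 0,"y": 0,"z": -3,"gripper": 1}]}}

```text
time: 47.32
tool_pos: [0.5444, -0.0787, 0.2347]
eef_rot: [-0.091, 0.996, 0.0, -0.001]
contact_force: [-0.5, 0.1, 0.2]
opening: 0.999
```

{"fn": "carry_out", "kwargs": {"motion": [{"wx": 0,"wy": 0,"wz": 0,"x": 0,"y": 0,"z": -3,"gripper": 1},{"wx": 0,"wy": 0,"wz": 0,"x": 0,"y": 0,"z": -2,"gripper": 1},{"wx": 0,"wy": 0,"wz": 0,"x": 0,"y": -2,"z": 0,"gripper": 1},{"wx": 0,"wy": 0,"wz": 0,"x": 0,"y": -3.5,"z": 0,"gripper": 1},{"wx": 0,"wy": 0,"wz": 0,"x": 0,"y": -4,"z": 0,"gripper": 1},{"wx": 0,"wy": 0,"wz": 0,"x": 0,"y": -4,"z": 0,"gripper": 1},{"wx": 0,"wy": 0,"wz": 0,"x": 0,"y": -4,"z": 0,"gripper": 1},{"wx": 0,"wy": 0,"wz": 0,"x": 0,"y": -2.5,"z": 0,"gripper": 1},{"wx": 0,"wy": 0,"wz": 0,"x": 0,"y": -1,"z": 0,"gripper": 1},{"wx": 0,"wy": 0,"wz": 0,"x": 0,"y": 0,"z": 0,"gripper": 1}]}}

```text
time: 48.15
tool_pos: [0.5828, -0.2879, 0.2844]
eef_rot: [-0.09, 0.996, -0.0, -0.0]
contact_force: [1.0, 0.6, 0.3]
opening: 1.0
```

```bash
python3 - <<'E'
from h import *
from bench import bot
o=bot.get_obs(); print(round(float(o["time"]),2),np.round(o["tool_pos"],3),np.round(o["contact_force"],1))
f0={}
for n in ("scene","top"):
    s=bot.snapshot(n); np.savez(f"pics/{n}22.npz",**s); c=cloud(s);X,Y,Z=c[...,0],c[...,1],c[...,2]
    mid=lambda m:((np.percentile(c[m],2,0)+np.percentile(c[m],98,0))/2).round(4)
    print(n,"fresh",mid((X>.52)&(X<.62)&(Y>-.055)&(Y<.03)&(Z>.065)&(Z<.1)),"ivory",mid((X>.48)&(X<.58)&(Y>0)&(Y<.1)&(Z>.183)&(Z<.21)),"honey",mid((X>.49)&(X<.59)&(Y<-.03)&(Y>-.13)&(Z>.183)&(Z<.21)),"spent",mid((X>.45)&(X<.56)&(Y<-.29)&(Y>-.4)&(Z>.05)&(Z<.08)))
    a=load(f"pics/{n}0.npz"); 
    for q,t in ((a,"before"),(s,"after")):
        c=cloud(q);X,Y,Z=c[...,0],c[...,1],c[...,2]
        m=(X>.62)&(X<.7)&(abs(Y)<.12)&(Z>.125)&(Z<.16); p=c[m]; print(" frame top",t,p.mean(0).round(4),len(p),"slope",np.polyfit(p[:,1],p[:,0],1)[0].round(3))
s=load("pics/scene22.npz");cv2.imwrite("pics/scene22c.png",cv2.resize(s["img"][80:300,110:480,::-1],None,fx=2.1,fy=2.1))
s=load("pics/top22.npz");cv2.imwrite("pics/top22c.png",cv2.resize(s["img"][90:290,140:510,::-1],None,fx=2.1,fy=2.1))
E
```

```text
48.15 [ 0.583 -0.288  0.284] [1.  0.6 0.3]
scene fresh [ 0.5678 -0.0075  0.08  ] ivory [0.5269 0.0422 0.1916] honey [ 0.5477 -0.0789  0.1917] spent [ 0.5122 -0.3442  0.0603]
 frame top before [6.557e-01 4.000e-04 1.393e-01] 687 slope -0.167
 frame top after [6.557e-01 3.000e-04 1.393e-01] 687 slope -0.166
top fresh [ 0.5677 -0.0123  0.078 ] ivory [0.524  0.0435 0.1953] honey [ 0.545  -0.0782  0.1946] spent [ 0.5084 -0.339   0.0616]
 frame top before [0.6487 0.0023 0.1388] 746 slope -0.167
 frame top after [0.6488 0.0021 0.1387] 748 slope -0.166
```

View pics/scene22c.png

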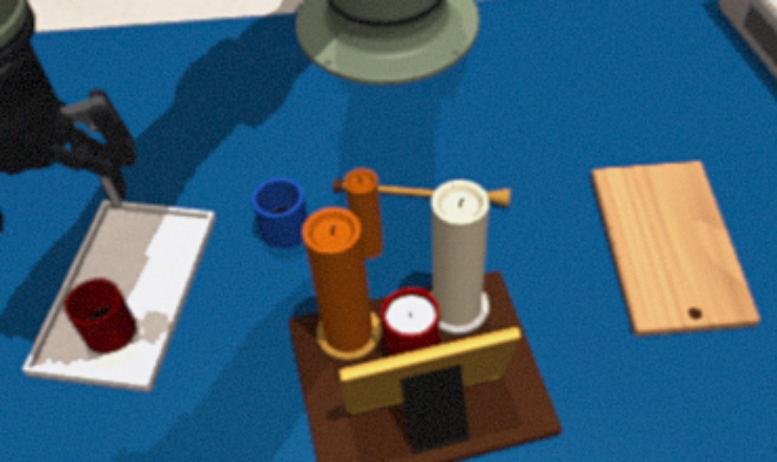

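View pics/top22c.png

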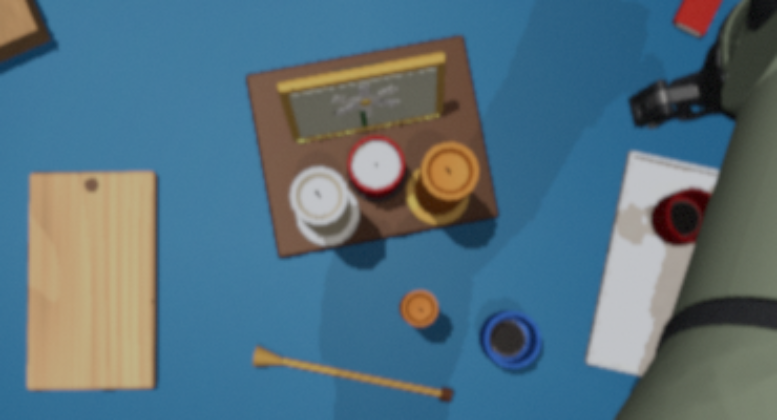

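```bash
python3 -c "
from bench import bot
print(bot.job_done())"
```

```text
the job is handed in; nothing more can be done
None
```

The job is done and handed in at about 48 s of the 141 s allowed. I set the ivory and honey candles aside on the side board and moved the burnt-out glass to the white tray. The full votive then went on the black plate, and both candles went back on their own plates, ivory on silver and honey on brass.

**Centring:** in the top view each candle and the full votive are within about 1 mm of their plate's centre. The scene view agrees to about 3 mm for the candles; for the votive it is off by 4 mm, because the candles partly hide the glass there.

**Everything else:** all four pieces stand upright, and the burnt-out glass is on the tray floor. The portrait's measured position changed by no more than 0.2 mm. The smaller candle and the blue glass were not touched. In the last readings the gripper was clear of everything, with about 1 N on the wrist.

**Checks that disagreed:**
- The two cameras differ by about 3 mm in x, so I checked both against the known finger position and trusted the top view more.
- By the cameras, the candles and the burnt-out glass started about 2 mm off their plates' centres. I placed the returned candles and the new glass on the measured plate centres instead.
- Setting the full votive down gave the largest force reading, about 21 N and gone on release; the readings are only taken at the end of each move.

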